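# Draw down a sample chamber lid crosswise

## Robot

A 7-joint arm with a two-finger parallel gripper is mounted at the origin on the work surface. World frame = base frame: x ahead of the robot, y to its left, z up, the work surface at z = 0. Lengths are in m, angles in rad, forces in N, time in s.
With the tool pointing down it reaches from about 0.425 to 0.925 m from the base axis. Payload 6.8 kg.
Tool frame: the origin (TCP) lies between the finger pads; the fingertips stand 22 mm ahead of it and the grasp point (between the pads) lies 3 mm ahead of it (bot.tip_reach is the distance from the TCP to the fingertips, in m); z points along the fingers, x is the direction in which the jaws open and shut, and the axes are right-handed (so a half turn about z gives the same grasp; the last joint's range is limited). The gripper opens to 85 mm and grips with 20 to 120 N. Pads are 22 mm wide; open, the fingers measure 114 mm over their backs; the gripper's body (76 mm by 85 mm) begins 54 mm behind the grasp point. The pads swing forward as they close: fully open they stand 13 mm farther back than shut.
Start: joints at [-1.454, 0.477, 0.022, 1.555, -0.011, 1.109, -0.083], TCP at [0.15, 0.658, 0.253] pointing down, gripper open.
Joint ranges: [-2.96, 2.96], [-0.34, 2.1], [-1.41, 1.46], [0.24, 2.44], [-1.37, 4.51], [0.17, 1.92], [-2.96, 2.96]. Speed limits (rad/s): [2.39, 2.39, 3.14, 3.14, 3.14, 3.14, 3.14].

## Interface

Orientations are given as a unit quaternion [w, x, y, z].
In Python, from station import bot gives the robot as it stands.
- The arm moves only by the tool step_arm, never from a script. Its argument "targets" is a list of rows, each a list of 5 numbers: the shift along the tool's x, y, z in mm, then the turn about the tool's z in degrees, then the closure, from 0 (fully open) to 1 (shut). In form: [[dx, dy, dz, spin, jaw], ...]. A call has 1 to 20 rows; each row is the pose to reach, as a shift and turn from the pose commanded when the call began, along the tool's axes at that moment; what a row does not reach only later rows make up. A row lasts 1/12 s, in which the tool goes at most 41.7 mm and 7.16 degrees, less where a joint would pass 70% of its speed; a pose out of reach is approached as far as the arm can. A call with a gripper value outside its range is refused whole. The fingers move at their own pace and stop on an object; "newtons" is the grip in N (left out, the last holds). Time passes only in rows, so rows that repeat a pose let the fingers close. It gives the time, the measured TCP pose, the force and the opening at its end, in the units of the state.
- bot.get_obs(): the state, without advancing time (a new reading comes with each control period).
- bot.read_camera(name): name is "side" or "top" or "wrist"; returns a dict with "frame" (400x640x3 uint8, red, green, blue), "z_map" (400x640 float32, m along the optical axis (not along the pixel's ray), 0 where there is no reading), "fov_y" (degrees; the focal length in pixels is half the picture's height over the tangent of half this angle, whatever the lens; pixels are square), "cx", "cy" (the principal point, pixels), "R" (3x3) and "t" (3): a world point X has camera coordinates R X + t. Camera axes: x right, y down, z forward; pixel columns grow to the right and rows downward; lengths in m; the calibration is good to about 2 mm. A picture is of the moment at which its call begins.
- bot.hand_in(): hands the job in, once; it reports no verdict.
The state is a dict: "t": time; "q": joint angles; "joint_vel": joint speeds; "joint_torque": joint torques, N m; "eef_pos": TCP position; "tool_rot": TCP orientation; "contact_force": force on the tool from outside, world axes, zero at the start; "torque": the same for the moment, N m; "gripper_width": opening from 0.0 (shut) to 1.0 (fully open).
Only numpy, scipy, OpenCV 4.12 (cv2) and the standard library are available. Lean on these libraries where they do the work, as an engineer would, in place of code of your own. Each camera call takes 0.05 s, during which the arm holds its last target.

## Task

Close the bench-top sample chamber: turn its four blue wing screws clockwise, a part of the way each and going crosswise, so that the white lid comes down level onto its rubber seal and never leans by more than about one and a half degrees. Finish with all four screws evenly firm by feel (about 35 N of clamping each, never above 60 N, which would crush the seal) and then let go; do not lean on the lid and leave the racks, bottle and jug where they stand.

Things in the scene. Friction and masses are not known exactly. Their poses are not given: they have to be found in the camera images.
- chamber: Square aluminium sample chamber fixed on the bench, foot 200 x 200 mm, 58 mm high; origin under its centre, z up. The screws stand at (+-70, +-70) mm along its x, y axes: screw1 at +x +y, screw2 at +x -y, screw3 at -x -y, screw4 at -x +y, so 1 is across from 3 and 2 across from 4.
- lid: White square lid, 190 x 190 x 12 mm, round window; origin at the centre of its underside, z its normal. Light springs hold it up against the screws (about 4 N a screw at the start, 8 N when down). It starts about 69 mm above the bench and comes down 6 to 9.5 mm before it meets the hidden rubber seal; how far is not known beforehand and must be felt.
- lid_top (a point): Centre of the lid's top face, 12 mm above its underside. The lid leans when a corner is drawn down ahead of the others: one screw 5 mm ahead of the one across from it leans the lid 0.025 rad, two neighbouring screws 5 mm ahead lean it 0.036 rad; 0.03 rad is the most allowed.
- screw1: Wing screw: blue bar 44 mm long (its own x), 12 mm thick (y), 24 mm high, on a 12 mm steel stem, with a sprung steel washer of 28 mm diameter on the lid. Origin at the bar's centre, 30 mm above the lid's top, at the start about 112 mm above the bench; the bar's underside is 18 mm and the washer's top 5 mm above the lid. All four are alike.
- screw2: Wing screw like screw1, origin at the bar's centre, x along the bar. Motion of all four: steep thread, clockwise seen from above goes down 6 mm a radian (the hand must follow it down), anticlockwise comes up. Start to firm takes about 1.15 to 1.85 rad, in two or more goes each. A screw stays where it is left.
- screw3: Wing screw like screw1, origin at the bar's centre, x along the bar. Feel of all four: the running drag is 0.4 N m and each newton of clamping adds 0.006 N m to the torque that keeps it turning: about 0.45 N m running down, 0.65 at 35 N of clamping (firm), 0.8 at 60 N (too much). The torque is felt while turning; it falls by up to 0.3 N m when the hand stops after a long turn, less after a short one.
- screw4: Wing screw like screw1, origin at the bar's centre, x along the bar. Stiffness of all four: with the lid on its seal, turning one screw further adds about 100 to 300 N of clamping a radian there, and a little eases or loads the others, so firm must be gone up to in small steps.
- rack_green: Bystander: green tube rack, 75 x 115 x 37 mm, loose; origin under its centre.
- rack_orange: Bystander: orange tube rack, 75 x 115 x 37 mm, loose; origin under its centre.
- bottle: Bystander: glass bottle with a blue cap, 72 mm diameter, 150 mm high, loose; origin under its centre.
- jug: Bystander: yellow waste jug, 100 x 130 mm, 170 mm high, loose; origin under its centre.

How it is judged:
On the way:
1. the lid is drawn down by at least 3 mm and level, the screws not yet firm (distance of lid_top from where it was at the start of the episode above 0.003 m and angle between lid's own z axis and vertical below 0.03 rad and contact force between any of screw1, screw2, screw3, screw4 and lid below 15 N), for 0.2 s.
At the end, for the whole second after the job is handed in: The lid lies still and level (within 0.008 rad) on its seal, at least 5 mm below where it started, and each of the four screws clamps it with 15 to 60 N (contact force between screw1 and lid between 15 and 60 N and contact force between screw2 and lid between 15 and 60 N and contact force between screw3 and lid between 15 and 60 N and contact force between screw4 and lid between 15 and 60 N and angle between lid's own z axis and vertical below 0.008 rad and distance of lid_top from where it was at the start of the episode above 0.005 m and linear speed of lid below 0.005 m/s); the robot touches nothing.
It fails at once if the lid leans by more than 0.03 rad (1.7 degrees) (angle between lid's own z axis and vertical above 0.03 rad).
It fails at once if a screw clamps with more than 60 N and crushes the seal (contact force between any of screw1, screw2, screw3, screw4 and lid above 60 N).
It fails at once if the robot leans on the lid with more than 15 N (contact force between any of the fingers, the arm and lid above 15 N).
It fails at once if a rack, the bottle or the jug is moved by more than 20 mm or tipped (distance of any of rack_green, rack_orange, bottle, jug from where it was at the start of the episode above 0.02 m or angle between any of rack_green, rack_orange, bottle, jug's own z axis and vertical above 0.3 rad).
It also fails if it takes over 72 s, if anything falls off the work surface, if the arm or the gripper's body presses on something with over 40 N, if the wrist force passes 120 N, or if a joint passes its speed limit or range.

## Working session

There is one attempt and no reset: what is moved stays moved. The work goes in short steps, Python scripts to look and compute and a tool call to move; the robot and the scene stay as the last step left them, time stands still between calls to the robot, and variables do not carry over. Pictures are saved under pics/ and viewed, and the job is handed in when it is done.

Besides the shell and the picture viewer there is one more tool, called by a JSON object that holds its "name" and its "arguments", one argument or row to a line. step_arm: Moves the arm, as the interface text tells. Its arguments: {"type":"object","properties":{"targets":{"type":"array"},"newtons":{"type":"number"}},"required":["targets"]}

```bash
ls; mkdir -p pics
python3 - <<'E'
from station import bot
import cv2,numpy as np
o=bot.get_obs(); print(o)
for n in ["side","top","wrist"]:
    c=bot.read_camera(n); cv2.imwrite(f"pics/{n}0.png",c["frame"][:,:,::-1]); np.savez(f"{n}0.npz",**c)
    print(n,c["fov_y"],c["cx"],c["cy"],c["R"],c["t"])
E
```

```text
pics
{'t': 0.0, 'q': array([-1.45410818,  0.47779085,  0.02233079,  1.55645122, -0.01149562,
        1.10931097, -0.08308827]), 'joint_vel': array([ 0.00085316,  0.00014297,  0.00083543, -0.001979  ,  0.00099447,
       -0.00013263,  0.00013224]), 'joint_torque': array([-5.53327955e-04, -5.96452403e+01,  1.60753738e+00, -2.81197071e+01,
        1.23877623e-02,  9.13197262e-03, -2.59025961e-05]), 'eef_pos': array([0.15034127, 0.65747429, 0.25233181]), 'tool_rot': array([ 6.22655249e-04,  7.81938830e-01,  6.23354496e-01, -6.72046537e-04]), 'contact_force': array([ 0.1482546 , -0.03480543, -1.27513032]), 'torque': array([ 0.05599485, -0.02046264,  0.02925925]), 'gripper_width': 1.0013559488939046}
side 47.05193898175489 332.8521867938634 200.62796158857861 [[ 0.99223948 -0.12429986  0.00321957]
 [-0.07922785 -0.65197849 -0.75408686]
 [ 0.09583198  0.74797967 -0.65676681]] [-0.57745801  0.13046368  1.11659614]
top 54.732888629161714 314.3158951118972 204.75211146025825 [[ 0.00501727 -0.99997817  0.00430071]
 [-0.98701093 -0.00564272 -0.160554  ]
 [ 0.16057477 -0.0034393  -0.98701769]] [0.00355439 0.60554423 0.97346551]
wrist 66.35830599474137 321.2540697098304 196.0093707356156 [[ 2.23269929e-01  9.74756251e-01 -8.88920615e-04]
 [ 9.37533842e-01 -2.14494276e-01  2.73902357e-01]
 [ 2.66797366e-01 -6.19875530e-02 -9.61757094e-01]] [-0.67385699 -0.03596958  0.37822234]
```

View pics/top0.png

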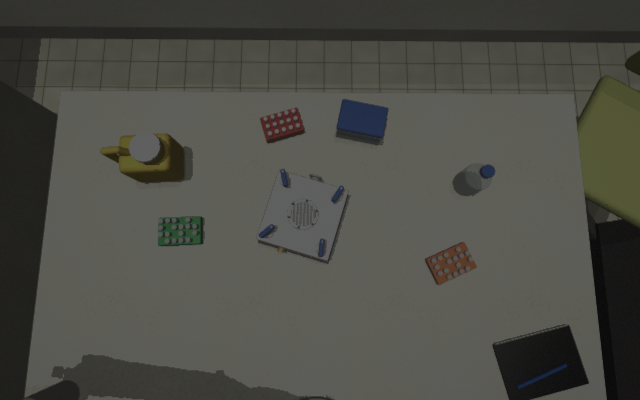

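View pics/side0.png

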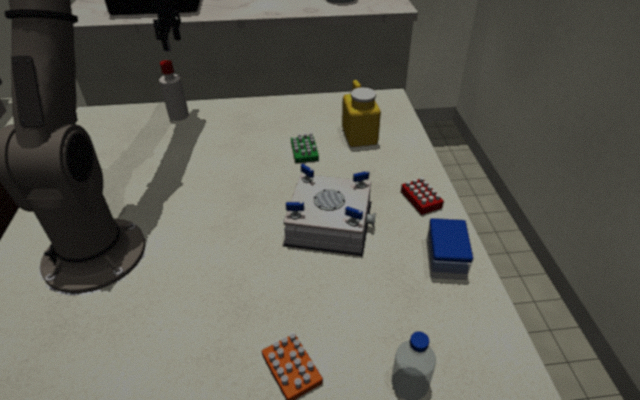

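View pics/wrist0.png

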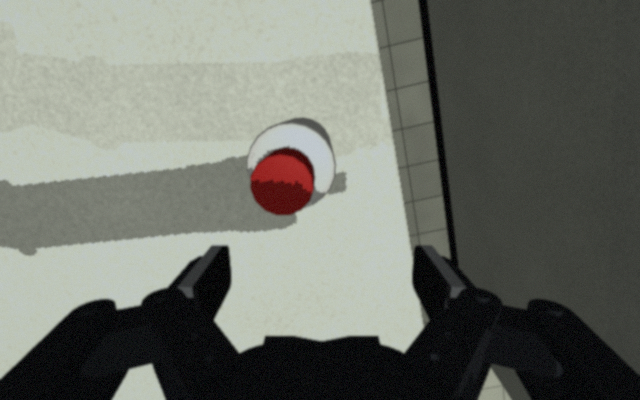

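```bash
cat > h.py <<'E'
import cv2,numpy as np
def load(n): return dict(np.load(n))
def f(c): return 200/np.tan(np.radians(float(c["fov_y"]))/2)
def ray(c,u,v):
    d=np.stack([(u-c["cx"])/f(c),(v-c["cy"])/f(c),np.ones_like(u,float)],-1); return d@c["R"], -c["R"].T@c["t"]
def onplane(c,u,v,z):
    d,o=ray(c,np.asarray(u,float),np.asarray(v,float)); s=(z-o[2])/d[...,2]; return o+s[...,None]*d
def cloud(c):
    v,u=np.mgrid[0:400,0:640].astype(float); d,o=ray(c,u,v); return o+c["z_map"][...,None]*d
E
python3 - <<'E'
from h import *
for n,roi in (("top0.npz",(230,360,160,270)),):
    c=load(n); im=c["frame"]; P=cloud(c)
    hsv=cv2.cvtColor(im,cv2.COLOR_RGB2HSV)
    m=((hsv[...,0]>100)&(hsv[...,0]<130)&(hsv[...,1]>110)).astype(np.uint8)
    k,l,s,ce=cv2.connectedComponentsWithStats(m)
    for i in range(1,k):
        u,v=ce[i]
        if s[i,4]<15 or not(roi[0]<u<roi[1] and roi[2]<v<roi[3]): continue
        vv,uu=np.where(l==i); W=onplane(c,uu,vv,0.120)[:,:2]
        w,V=np.linalg.eigh(np.cov(W.T)); a=np.degrees(np.arctan2(V[1,1],V[0,1]))%180
        print(ce[i].round(1),s[i,4],W.mean(0).round(4),"ang",a.round(1),"len",np.sqrt(12*w).round(4),"depthz",np.median(P[vv,uu,2]).round(4))
    lid=P[200:225,290:315]; print("lid z",np.median(lid[...,2]),lid[...,2].std())
    cv2.imwrite("pics/topz.png",cv2.resize(im[150:280,230:380,::-1],None,fx=5,fy=4.5,interpolation=cv2.INTER_CUBIC))
E
```

```text
[283.6 178.4] 41 [0.6598 0.0837] ang 14.3 len [0.0084 0.0325] depthz 0.1223
[336.2 194.5] 44 [ 0.6199 -0.047 ] ang 146.9 len [0.0088 0.0321] depthz 0.1219
[264.6 231.7] 42 [0.5269 0.1274] ang 128.4 len [0.0082 0.0309] depthz 0.1222
[320.5 249.2] 41 [ 0.4852 -0.0085] ang 174.4 len [0.0079 0.0301] depthz 0.1222
lid z 0.084011604925186 0.0389766999743416
```

View pics/topz.png

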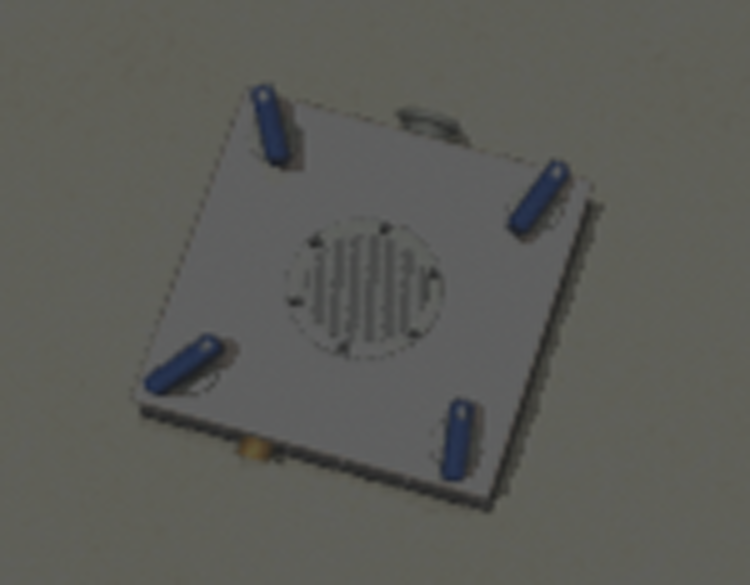

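```bash
cat >> h.py <<'E'
from scipy.spatial.transform import Rotation as Ro
def RT(o):
    q=o["tool_rot"]; return Ro.from_quat([q[1],q[2],q[3],q[0]]).as_matrix()
def yaw(o): # world angle of tool x
    R=RT(o); return np.degrees(np.arctan2(R[1,0],R[0,0]))
def plan(o,p,xang=None):
    R=RT(o); d=R.T@(np.asarray(p)-o["eef_pos"])*1000
    s=None
    if xang is not None:
        s=-(xang-yaw(o)); s=(s+90)%180-90   # +spin = clockwise
    return d.round(1),s
E
python3 - <<'E'
from h import *
from station import bot
o=bot.get_obs(); R=RT(o); print(R.round(3),yaw(o),o["eef_pos"])
c=load("wrist0.npz"); C=-c["R"].T@c["t"]; print("cam in tool",R.T@(C-o["eef_pos"]), "axes in tool",(c["R"]@R).round(3))
print(plan(o,[0.573,0.039,0.33],0))
E
```

```text
[[ 0.223  0.975 -0.   ]
 [ 0.975 -0.223 -0.001]
 [-0.001  0.    -1.   ]] 77.12022558116556 [0.15037333 0.65761969 0.2525478 ]
cam in tool [-0.00054683 -0.06874411 -0.12046768] axes in tool [[ 1.     0.    -0.001]
 [-0.     0.962 -0.274]
 [ 0.     0.274  0.962]]
(array([-509. ,  549.9,  -76.7]), np.float64(77.12022558116556))
```

Run:
```python
from h import *
from station import bot
o=bot.get_obs();print(plan(o,[0.573,0.099,0.33],0))
```

```text
(array([-450.5,  536.5,  -76.8]), np.float64(77.12022558116556))
```

{"name": "step_arm", "arguments": {
  "targets": [
    [-450, 536, -77, 77, 0],
    [-450, 536, -77, 77, 0],
    [-450, 536, -77, 77, 0],
    [-450, 536, -77, 77, 0],
    [-450, 536, -77, 77, 0],
    [-450, 536, -77, 77, 0],
    [-450, 536, -77, 77, 0],
    [-450, 536, -77, 77, 0],
    [-450, 536, -77, 77, 0],
    [-450, 536, -77, 77, 0],
    [-450, 536, -77, 77, 0],
    [-450, 536, -77, 77, 0],
    [-450, 536, -77, 77, 0],
    [-450, 536, -77, 77, 0],
    [-450, 536, -77, 77, 0],
    [-450, 536, -77, 77, 0],
    [-450, 536, -77, 77, 0],
    [-450, 536, -77, 77, 0],
    [-450, 536, -77, 77, 0],
    [-450, 536, -77, 77, 0]
  ]
}}

```text
t: 1.82
eef_pos: [0.5722, 0.1003, 0.3298]
tool_rot: [-0.0, 1.0, 0.001, -0.001]
contact_force: [-0.1, 0.2, -0.2]
gripper_width: 1.003
```

Run:
```python
from station import bot
from h import *
o=bot.get_obs(); print(o,yaw(o))
c=bot.read_camera("wrist"); cv2.imwrite("pics/w1.png",c["frame"][:,:,::-1]); np.savez("w1.npz",**c)
c=bot.read_camera("top"); np.savez("t1.npz",**c)
print(bot.get_obs()["t"])
```

```text
{'t': 1.8167, 'q': array([-0.74627801,  0.28337803,  0.58560073,  1.72227951, -0.16784297,
        1.18724237, -0.11377824]), 'joint_vel': array([-0.02561773, -0.00499263, -0.01962386,  0.00819439,  0.00063769,
       -0.00181673,  0.00023794]), 'joint_torque': array([ 1.80308763e+00, -4.16242397e+01,  6.69248298e+00, -2.90153414e+01,
        1.56068844e-01, -2.65621586e-02,  2.20725284e-02]), 'eef_pos': array([0.57222281, 0.10028571, 0.3297987 ]), 'tool_rot': array([-9.57506034e-05,  9.99999336e-01,  1.00248891e-03, -5.60699852e-04]), 'contact_force': array([-0.11366745,  0.20337865, -0.21760649]), 'torque': array([ 0.04386168, -0.02636574, -0.03413913]), 'gripper_width': 1.0029410980843272} 0.11488299214932378
1.9167
```

View pics/w1.png

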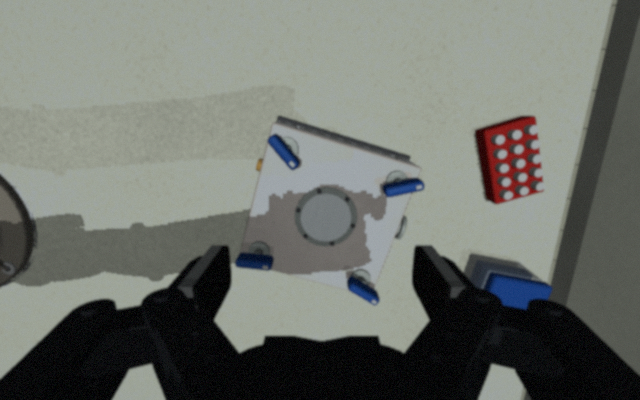

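Run:
```python
from h import *
c=load("w1.npz"); im=c["frame"]
cv2.imwrite("pics/w1z.png",cv2.resize(im[110:310,225:435,::-1],None,fx=3.5,fy=3,interpolation=cv2.INTER_NEAREST))
```

```text
(no output)
```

View pics/w1z.png

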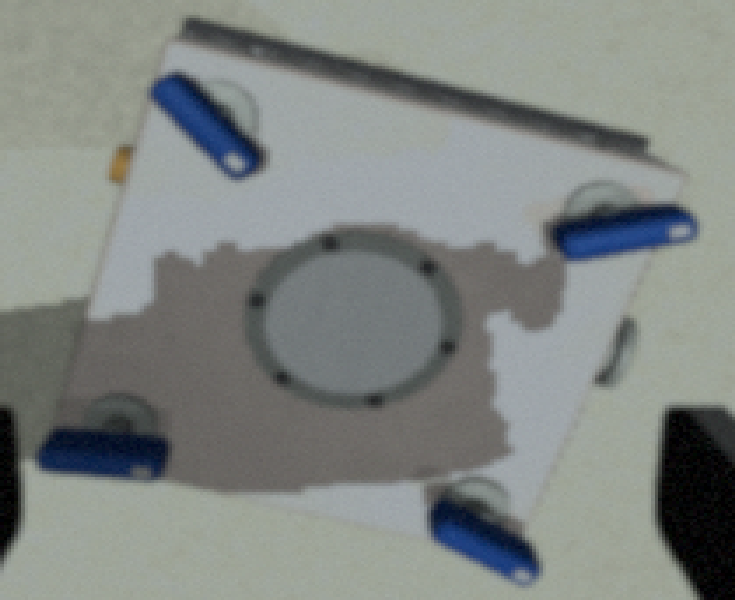

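```bash
cat >> h.py <<'E'
def bars(c,lo=0.117,hi=0.128,zp=0.124,xr=(0.44,0.71),yr=(-0.1,0.18)):
    P=cloud(c); m=((P[...,2]>lo)&(P[...,2]<hi)&(P[...,0]>xr[0])&(P[...,0]<xr[1])&(P[...,1]>yr[0])&(P[...,1]<yr[1])).astype(np.uint8)
    k,l,s,ce=cv2.connectedComponentsWithStats(m); out=[]
    for i in range(1,k):
        if s[i,4]<20: continue
        vv,uu=np.where(l==i); W=onplane(c,uu,vv,zp)[:,:2]
        w,V=np.linalg.eigh(np.cov(W.T)); a=np.degrees(np.arctan2(V[1,1],V[0,1]))%180
        r=cv2.minAreaRect((W*1000).astype(np.float32))
        out.append((W.mean(0),a)); print(ce[i].round(1),s[i,4],"mean",W.mean(0).round(4),"ang",a.round(1),"len",np.sqrt(12*w).round(4),"rect",np.round(r[0],1),np.round(r[1],1),"z",np.median(P[vv,uu,2]).round(4))
    return out
E
python3 - <<'E'
from h import *
for n in ("w1.npz","t1.npz","top0.npz"):
    print(n); o=bars(load(n)); 
    P=np.array([a for a,_ in o]); print(P.mean(0)); print(np.linalg.norm(P[:,None]-P[None],axis=-1).round(4))
E
```

```text
w1.npz
[283.1 152.4] 450 mean [0.5319 0.1247] ang 129.0 len [0.012  0.0417] rect [532.1 124.5] [12.5 42.7] z 0.123
[404.2 188.7] 426 mean [0.664 0.085] ang 12.4 len [0.0125 0.0424] rect [664.1  85. ] [43.4 12.8] z 0.123
[253.3 264.1] 361 mean [ 0.4923 -0.0075] ang 173.6 len [0.0132 0.0422] rect [492.1  -7.3] [13.8 42.8] z 0.1226
[363.5 293.7] 326 mean [ 0.6245 -0.0472] ang 146.2 len [0.0128 0.0433] rect [624.7 -47.1] [13.4 44.2] z 0.1229
[0.57818013 0.03872528]
[[0.     0.1379 0.138  0.1952]
 [0.1379 0.     0.195  0.138 ]
 [0.138  0.195  0.     0.138 ]
 [0.1952 0.138  0.138  0.    ]]
t1.npz
[283.8 176.9] 80 mean [0.6628 0.0831] ang 13.1 len [0.0117 0.0428] rect [662.7  83.1] [42.4 11.6] z 0.1219
[337.4 193.1] 81 mean [ 0.6228 -0.0496] ang 145.6 len [0.0119 0.0423] rect [622.4 -49.5] [11.6 43.1] z 0.122
[321.1 247.4] 89 mean [ 0.4894 -0.0099] ang 172.4 len [0.0119 0.0432] rect [489.4  -9.9] [11.6 41.9] z 0.1218
[0.59167271 0.00784546]
[[0.     0.1386 0.1967]
 [0.1386 0.     0.1392]
 [0.1967 0.1392 0.    ]]
top0.npz
[283.7 176.8] 79 mean [0.6631 0.0832] ang 12.8 len [0.0119 0.0417] rect [663.2  83.2] [41.4 11.6] z 0.1216
[337.5 193.1] 80 mean [ 0.6227 -0.0498] ang 145.5 len [0.0118 0.0414] rect [623.  -49.9] [11.6 41.7] z 0.1219
[266.3 230.1] 82 mean [0.5304 0.1231] ang 128.8 len [0.0114 0.0417] rect [530.2 123.1] [11.5 41.6] z 0.122
[321.2 247.4] 88 mean [ 0.4895 -0.01  ] ang 172.5 len [0.0118 0.0435] rect [489.4  -9.9] [11.6 41.9] z 0.1215
[0.57642907 0.03663223]
[[0.     0.1391 0.1386 0.197 ]
 [0.1391 0.     0.196  0.139 ]
 [0.1386 0.196  0.     0.1392]
 [0.197  0.139  0.1392 0.    ]]
```

{"name": "step_arm", "arguments": {
  "targets": [
    [-42, -25, 160, -39, 0.4],
    [-42, -25, 165, -39, 0.4],
    [-42, -25, 165, -39, 0.4],
    [-42, -25, 165, -39, 0.4],
    [-42, -25, 165, -39, 0.4],
    [-42, -25, 165, -39, 0.4],
    [-42, -25, 165, -39, 0.4]
  ],
  "newtons": 100
}}

```text
t: 2.5
eef_pos: [0.5291, 0.1263, 0.1643]
tool_rot: [-0.0, 0.941, 0.337, -0.001]
contact_force: [-0.6, -0.6, -0.1]
gripper_width: 0.602
```

```bash
cat >> h.py <<'E'
def show(o):
    R=RT(o); F=R.T@o["contact_force"]; T=R.T@o["torque"]
    print("t",o["t"],"pos",o["eef_pos"].round(4),"yaw",round(yaw(o),2),"Ftool",F.round(1),"Ttool",T.round(3),"jt7",o["joint_torque"][6].round(3),"q7",o["q"][6].round(2),"w",round(o["gripper_width"]*85,1))
E
python3 - <<'E'
from station import bot
from h import *
show(bot.get_obs())
c=bot.read_camera("wrist"); cv2.imwrite("pics/w2.png",c["frame"][:,:,::-1]); np.savez("w2.npz",**c)
show(bot.get_obs()); bars(c)
E
```

```text
t 2.5 pos [0.5291 0.1263 0.1643] yaw 39.41 Ftool [-0.8  0.1  0.1] Ttool [ 0.036 -0.005  0.048] jt7 0.847 q7 0.52 w 51.2
t 2.55 pos [0.53   0.1261 0.1651] yaw 39.18 Ftool [ 0.4  0.6 -0.7] Ttool [-0.043  0.007  0.007] jt7 0.402 q7 0.52 w 51.1
[321.7 235. ] 1400 mean [0.5295 0.1262] ang 128.9 len [0.0113 0.0426] rect [530.1 125.7] [11.3 43.6] z 0.123
[146.  345.3] 105 mean [ 0.4911 -0.0028] ang 91.5 len [0.0038 0.0139] rect [490.6  -4. ] [15.3  4.1] z 0.1217
```

View pics/w2.png

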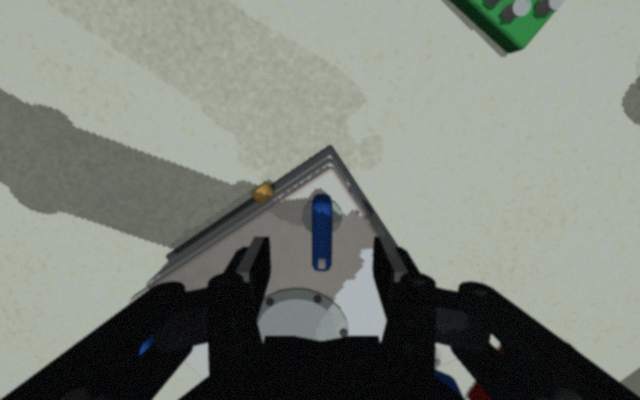

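{"name": "step_arm", "arguments": {
  "targets": [
    [0, 0, 35, 0, 0.4],
    [0, 0, 48, 0, 0.4],
    [0, 0, 48, 0, 0.8],
    [0, 0, 48, 0, 1],
    [0, 0, 48, 0, 1],
    [0, 0, 48, 0, 1],
    [0, 0, 48, 0, 1],
    [0, 0, 48, 0, 1]
  ],
  "newtons": 100
}}

```text
t: 3.22
eef_pos: [0.5307, 0.1246, 0.1188]
tool_rot: [-0.0, 0.942, 0.334, 0.0]
contact_force: [-4.3, -2.7, 6.9]
gripper_width: 0.124
```

Run:
```python
from station import bot
from h import *
show(bot.get_obs())
c=bot.read_camera("wrist"); cv2.imwrite("pics/w3.png",c["frame"][:,:,::-1])
show(bot.get_obs())
```

```text
t 3.2167 pos [0.5307 0.1246 0.1188] yaw 39.08 Ftool [-5.  -0.7 -6.9] Ttool [ 0.23  -0.959 -0.031] jt7 -0.046 q7 0.55 w 10.6
t 3.2667 pos [0.5306 0.1246 0.1188] yaw 39.08 Ftool [-4.8 -0.2 -6. ] Ttool [ 0.172 -0.894 -0.052] jt7 -0.044 q7 0.55 w 10.0
```

View pics/w3.png

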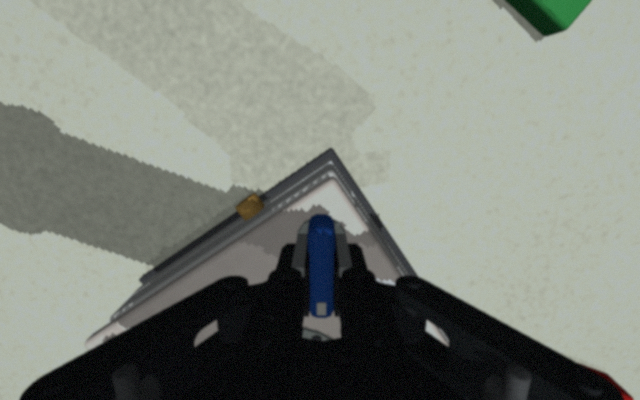

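{"name": "step_arm", "arguments": {
  "targets": [
    [0, 0, 0.2, 4, 1],
    [0, 0, 0.4, 8, 1],
    [0, 0, 0.7, 12, 1],
    [0, 0, 1.0, 16, 1],
    [0, 0, 1.3, 20, 1],
    [0, 0, 1.6, 24, 1],
    [0, 0, 2.0, 28, 1],
    [0, 0, 2.3, 32, 1],
    [0, 0, 2.6, 35, 1]
  ]
}}

```text
t: 4.02
eef_pos: [0.5306, 0.1246, 0.1155]
tool_rot: [0.0, 0.999, 0.035, 0.0]
contact_force: [-1.3, -1.9, -0.2]
gripper_width: 0.118
```

Run:
```python
from station import bot
from h import *
show(bot.get_obs())
```

```text
t 4.0167 pos [0.5306 0.1246 0.1155] yaw 3.98 Ftool [-1.4  1.8  0.2] Ttool [-0.45  -0.367 -0.498] jt7 -0.043 q7 0.05 w 10.0
```

Run:
```python
from station import bot
from h import *
o=bot.get_obs(); print(plan(o,[0.6242,-0.0495,0.165],55.9))
```

```text
(array([ 81.3, 180.2, -49.4]), np.float64(-51.916887680865244))
```

{"name": "step_arm", "arguments": {
  "targets": [
    [0, 0, 0, 0, 0.5],
    [0, 0, 0, 0, 0.5],
    [0, 0, 0, 0, 0.5],
    [0, 0, -36, 0, 0.5],
    [0, 0, -50, 0, 0.5],
    [18, 38, -50, -7, 0.5],
    [35, 76, -50, -14, 0.5],
    [52, 114, -50, -21, 0.5],
    [69, 152, -50, -28, 0.5],
    [81, 180, -50, -35, 0.5],
    [81, 180, -50, -42, 0.5],
    [81, 180, -50, -49, 0.5],
    [81, 180, -50, -52, 0.5],
    [81, 180, -30, -52, 0.5],
    [81, 180, -3, -52, 0.5],
    [81, 180, -3, -52, 1],
    [81, 180, -3, -52, 1],
    [81, 180, -3, -52, 1],
    [81, 180, -3, -52, 1],
    [81, 180, -3, -52, 1]
  ]
}}

```text
t: 5.68
eef_pos: [0.6242, -0.0494, 0.1185]
tool_rot: [0.0, 0.882, 0.47, -0.0]
contact_force: [-2.6, -1.9, -2.7]
gripper_width: 0.118
```

Run:
```python
from station import bot
from h import *
show(bot.get_obs())
c=bot.read_camera("wrist"); cv2.imwrite("pics/w4.png",c["frame"][:,:,::-1])
show(bot.get_obs())
```

```text
t 5.6833 pos [ 0.6242 -0.0494  0.1185] yaw 56.12 Ftool [-3.  -1.1  2.7] Ttool [ 0.191 -0.582 -0.234] jt7 -0.215 q7 1.15 w 10.0
t 5.7333 pos [ 0.6242 -0.0494  0.1185] yaw 56.12 Ftool [-3.6 -1.   0.1] Ttool [ 0.251 -0.625 -0.219] jt7 -0.218 q7 1.15 w 10.4
```

View pics/w4.png

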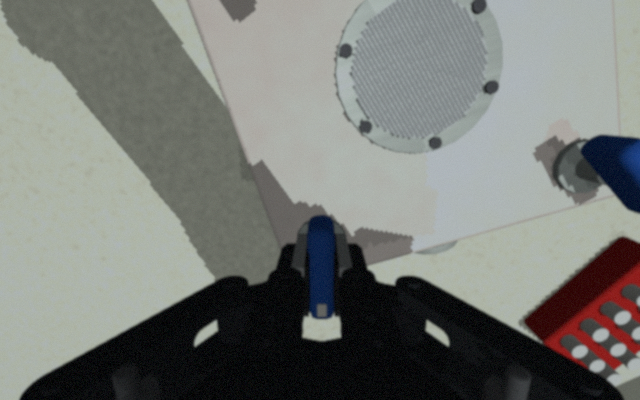

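{"name": "step_arm", "arguments": {
  "targets": [
    [0, 0, 0.3, 4, 1],
    [0, 0, 0.7, 8, 1],
    [0, 0, 1.0, 12, 1],
    [0, 0, 1.4, 16, 1],
    [0, 0, 1.8, 20, 1],
    [0, 0, 2.2, 24, 1],
    [0, 0, 2.6, 28, 1],
    [0, 0, 3.0, 32, 1],
    [0, 0, 3.3, 35, 1]
  ]
}}

```text
t: 6.48
eef_pos: [0.6244, -0.0493, 0.115]
tool_rot: [0.0, 0.983, 0.182, 0.0]
contact_force: [-1.8, -1.8, -1.6]
gripper_width: 0.12
```

Run:
```python
from station import bot
from h import *
o=bot.get_obs(); show(o); print(plan(o,[0.6645,0.0846,0.165],102.7))
print(plan(o,[0.4901,-0.0092,0.165],83))
```

```text
t 6.4833 pos [ 0.6244 -0.0493  0.115 ] yaw 20.98 Ftool [-2.4  1.   1.6] Ttool [-0.295 -0.568 -0.545] jt7 -0.055 q7 0.65 w 10.2
(array([  85.4, -110.6,  -50.1]), np.float64(-81.71556223275348))
(array([-111. ,  -85.5,  -50.1]), np.float64(-62.01556223275348))
```

{"name": "step_arm", "arguments": {
  "targets": [
    [0, 0, 0, 0, 0.5],
    [0, 0, 0, 0, 0.5],
    [0, 0, 0, 0, 0.5],
    [0, 0, -36, 0, 0.5],
    [0, 0, -50, -7, 0.5],
    [20, -27, -50, -14, 0.5],
    [42, -55, -50, -21, 0.5],
    [64, -82, -50, -28, 0.5],
    [85, -110, -50, -35, 0.5],
    [85, -110, -50, -42, 0.5],
    [85, -110, -50, -49, 0.5],
    [85, -110, -50, -56, 0.5],
    [85, -110, -50, -63, 0.5],
    [85, -110, -50, -70, 0.5],
    [85, -110, -50, -77, 0.5],
    [85, -110, -40, -82, 0.5],
    [85, -110, -15, -82, 0.5],
    [85, -110, -3, -82, 0.5],
    [85, -110, -3, -82, 0.8],
    [85, -110, -3, -82, 1]
  ]
}}

```text
t: 8.15
eef_pos: [0.6637, 0.0843, 0.1171]
tool_rot: [-0.0, 0.622, 0.783, -0.0]
contact_force: [-0.4, 0.1, 0.8]
gripper_width: 0.224
```

{"name": "step_arm", "arguments": {
  "targets": [
    [0, 0, 0, 0, 1],
    [0, 0, 0, 0, 1],
    [0, 0, 0, 0, 1]
  ]
}}

```text
t: 8.4
eef_pos: [0.6644, 0.0844, 0.1183]
tool_rot: [0.0, 0.622, 0.783, 0.0]
contact_force: [0.1, 0.0, -1.5]
gripper_width: 0.119
```

Run:
```python
from station import bot
from h import *
show(bot.get_obs())
c=bot.read_camera("wrist"); cv2.imwrite("pics/w5.png",c["frame"][:,:,::-1])
```

```text
t 8.4 pos [0.6644 0.0844 0.1183] yaw 103.11 Ftool [0.  0.1 1.5] Ttool [0.106 0.012 0.087] jt7 0.134 q7 1.65 w 10.1
```

View pics/w5.png

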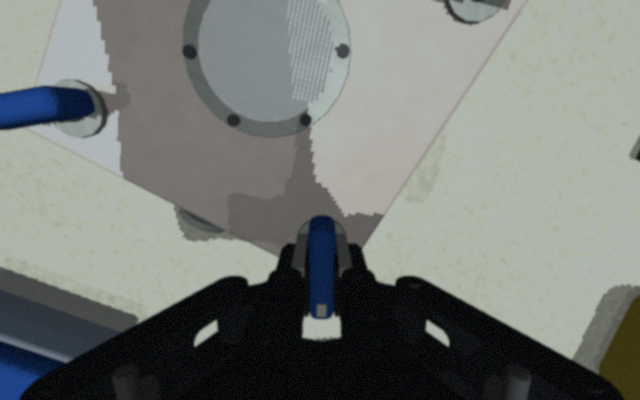

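Screw B is squarely gripped. Turn it.

{"name": "step_arm", "arguments": {
  "targets": [
    [0, 0, 0.3, 4, 1],
    [0, 0, 0.7, 8, 1],
    [0, 0, 1.0, 12, 1],
    [0, 0, 1.4, 16, 1],
    [0, 0, 1.8, 20, 1],
    [0, 0, 2.2, 24, 1],
    [0, 0, 2.6, 28, 1],
    [0, 0, 3.0, 32, 1],
    [0, 0, 3.3, 35, 1]
  ]
}}

```text
t: 9.2
eef_pos: [0.6644, 0.0846, 0.1147]
tool_rot: [0.0, 0.829, 0.559, 0.0]
contact_force: [0.6, -0.5, -1.2]
gripper_width: 0.122
```

Run:
```python
from station import bot
from h import *
o=bot.get_obs(); show(o); 
print(plan(o,[0.4901,-0.0092,0.165],83))
```

```text
t 9.2 pos [0.6644 0.0846 0.1147] yaw 68.01 Ftool [-0.3  0.8  1.2] Ttool [-0.079 -0.136 -0.411] jt7 0.077 q7 1.14 w 10.3
(array([-152.2, -126.5,  -50.5]), np.float64(-14.986091460245675))
```

{"name": "step_arm", "arguments": {
  "targets": [
    [0, 0, 0, 0, 0.5],
    [0, 0, 0, 0, 0.5],
    [0, 0, 0, 0, 0.5],
    [0, 0, -36, 0, 0.5],
    [0, 0, -50, 0, 0.5],
    [-30, -25, -50, -5, 0.5],
    [-61, -50, -50, -10, 0.5],
    [-91, -76, -50, -15, 0.5],
    [-121, -101, -50, -15, 0.5],
    [-152, -126, -50, -15, 0.5],
    [-152, -126, -50, -15, 0.5],
    [-152, -126, -25, -15, 0.5],
    [-152, -126, -3, -15, 0.5],
    [-152, -126, -3, -15, 0.8],
    [-152, -126, -3, -15, 1],
    [-152, -126, -3, -15, 1],
    [-152, -126, -3, -15, 1],
    [-152, -126, -3, -15, 1]
  ]
}}

```text
t: 10.7
eef_pos: [0.4911, -0.0096, 0.118]
tool_rot: [0.0, 0.748, 0.664, 0.001]
contact_force: [-0.4, 0.8, 0.8]
gripper_width: 0.121
```

Run:
```python
from station import bot
from h import *
show(bot.get_obs())
c=bot.read_camera("wrist"); cv2.imwrite("pics/w6.png",c["frame"][:,:,::-1])
```

```text
t 10.7 pos [ 0.4911 -0.0096  0.118 ] yaw 83.15 Ftool [ 0.8 -0.5 -0.8] Ttool [ 0.123  0.095 -0.063] jt7 -0.048 q7 1.48 w 10.3
```

View pics/w6.png

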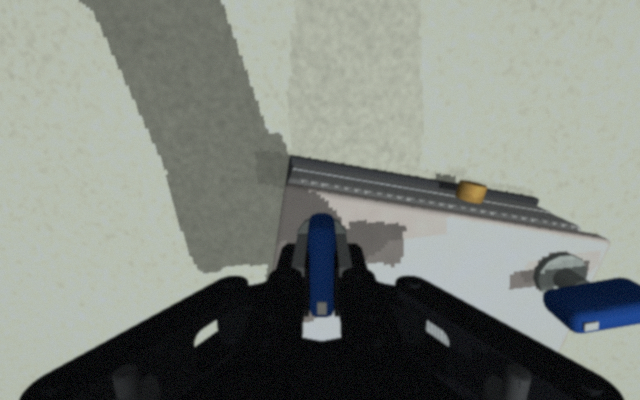

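{"name": "step_arm", "arguments": {
  "targets": [
    [0, 0, 0.3, 4, 1],
    [0, 0, 0.7, 8, 1],
    [0, 0, 1.0, 12, 1],
    [0, 0, 1.4, 16, 1],
    [0, 0, 1.8, 20, 1],
    [0, 0, 2.2, 24, 1],
    [0, 0, 2.6, 28, 1]
  ]
}}

```text
t: 11.33
eef_pos: [0.491, -0.0099, 0.1152]
tool_rot: [0.0, 0.887, 0.462, 0.001]
contact_force: [-1.5, -1.5, 1.6]
gripper_width: 0.119
```

Run:
```python
from station import bot
from h import *
o=bot.get_obs(); show(o);
```

```text
t 11.3333 pos [ 0.491  -0.0099  0.1152] yaw 54.99 Ftool [-2.  -0.4 -1.6] Ttool [ 0.044 -0.284 -0.396] jt7 0.52 q7 1.06 w 10.1
```

{"name": "step_arm", "arguments": {
  "targets": [
    [0, 0, 0.4, 4, 1]
  ]
}}

```text
t: 11.42
eef_pos: [0.4909, -0.01, 0.1148]
tool_rot: [0.0, 0.903, 0.43, 0.001]
contact_force: [-1.8, -1.1, 2.2]
gripper_width: 0.125
```

Run:
```python
from station import bot
from h import *
o=bot.get_obs(); show(o);
```

```text
t 11.4167 pos [ 0.4909 -0.01    0.1148] yaw 50.99 Ftool [-2.  -0.7 -2.2] Ttool [ 0.061 -0.382 -0.417] jt7 0.482 q7 1.0 w 10.6
```

{"name": "step_arm", "arguments": {
  "targets": [
    [0, 0, 0.3, 3, 1]
  ]
}}

```text
t: 11.5
eef_pos: [0.4909, -0.01, 0.1146]
tool_rot: [0.0, 0.914, 0.407, 0.0]
contact_force: [-1.4, -1.2, 3.3]
gripper_width: 0.121
```

Run:
```python
from station import bot
from h import *
o=bot.get_obs(); show(o); 
print(plan(o,[0.5304,0.1249,0.165],4.1))
```

```text
t 11.5 pos [ 0.4909 -0.01    0.1146] yaw 48.0 Ftool [-1.8 -0.2 -3.3] Ttool [ 0.077 -0.442 -0.442] jt7 0.024 q7 0.96 w 10.3
(array([126.7, -60.9, -50.4]), np.float64(43.896287536337184))
```

{"name": "step_arm", "arguments": {
  "targets": [
    [0, 0, 0, 0, 0.5],
    [0, 0, 0, 0, 0.5],
    [0, 0, 0, 0, 0.5],
    [0, 0, -36, 0, 0.5],
    [0, 0, -50, 7, 0.5],
    [36, -17, -50, 14, 0.5],
    [72, -35, -50, 21, 0.5],
    [108, -52, -50, 28, 0.5],
    [127, -61, -50, 35, 0.5],
    [127, -61, -50, 42, 0.5],
    [127, -61, -40, 44, 0.5],
    [127, -61, -15, 44, 0.5],
    [127, -61, -1, 44, 0.5],
    [127, -61, -1, 44, 0.8],
    [127, -61, -1, 44, 1],
    [127, -61, -1, 44, 1],
    [127, -61, -1, 44, 1],
    [127, -61, -1, 44, 1]
  ]
}}

```text
t: 13.0
eef_pos: [0.5304, 0.1245, 0.1152]
tool_rot: [0.0, 0.999, 0.036, 0.001]
contact_force: [3.4, -3.6, -7.2]
gripper_width: 0.118
```

Run:
```python
from station import bot
from h import *
show(bot.get_obs())
c=bot.read_camera("side"); cv2.imwrite("pics/s7.png",c["frame"][:,:,::-1])
c=bot.read_camera("wrist"); cv2.imwrite("pics/w7.png",c["frame"][:,:,::-1])
```

```text
t 13.0 pos [0.5304 0.1245 0.1152] yaw 4.12 Ftool [3.2 3.9 7.2] Ttool [-0.705  0.668 -0.26 ] jt7 -0.279 q7 0.06 w 10.0
```

View pics/w7.png

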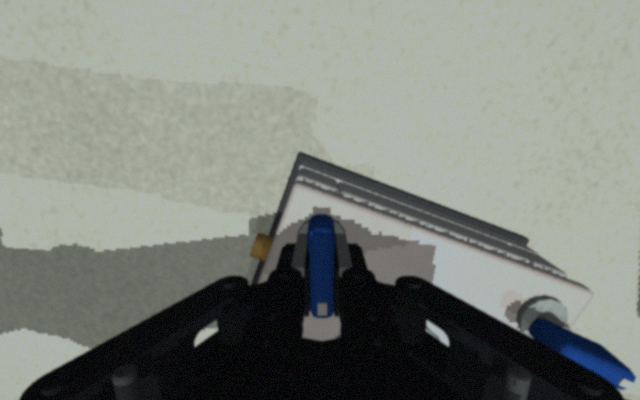

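View pics/s7.png

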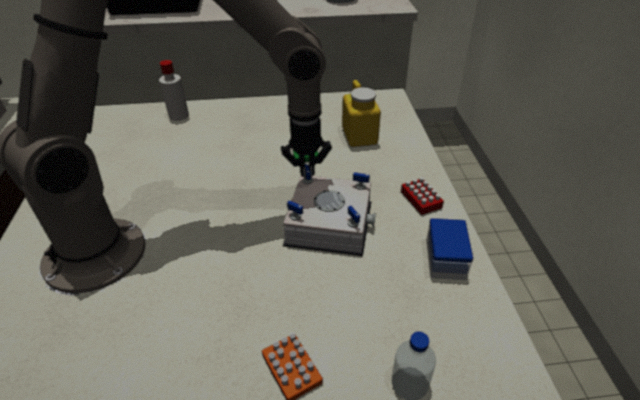

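Gripped on A, everything else in place. Second round, 21° with feel at the end.

{"name": "step_arm", "arguments": {
  "targets": [
    [0, 0, 0.5, 4, 1],
    [0, 0, 0.9, 8, 1],
    [0, 0, 1.3, 12, 1],
    [0, 0, 1.7, 16, 1],
    [0, 0, 2.0, 18.5, 1]
  ]
}}

```text
t: 13.52
eef_pos: [0.5303, 0.1245, 0.1134]
tool_rot: [0.0, 0.992, -0.127, 0.001]
contact_force: [1.8, -3.9, -4.1]
gripper_width: 0.121
```

```bash
cat > s.py <<'E'
from station import bot
from h import *
show(bot.get_obs())
E
python3 s.py
```

```text
t 13.5167 pos [0.5303 0.1245 0.1134] yaw -14.54 Ftool [2.7 3.3 4.1] Ttool [-0.759  0.673 -0.579] jt7 -0.291 q7 -0.2 w 10.3
```

{"name": "step_arm", "arguments": {
  "targets": [
    [0, 0, 0.3, 2.5, 1]
  ]
}}

```text
t: 13.6
eef_pos: [0.5303, 0.1245, 0.1131]
tool_rot: [0.0, 0.989, -0.147, 0.001]
contact_force: [2.1, -3.8, -3.0]
gripper_width: 0.121
```

```bash
python3 s.py
python3 - <<'E'
from station import bot
from h import *
print(plan(bot.get_obs(),[0.6243,-0.0494,0.163],21))
E
```

```text
t 13.6 pos [0.5303 0.1245 0.1131] yaw -16.96 Ftool [3.1 3.1 3. ] Ttool [-0.749  0.687 -0.603] jt7 -0.062 q7 -0.23 w 10.3
(array([140.7, 139. , -49.6]), np.float64(-37.96073353232734))
```

{"name": "step_arm", "arguments": {
  "targets": [
    [0, 0, 0, 0, 0.5],
    [0, 0, 0, 0, 0.5],
    [0, 0, 0, 0, 0.5],
    [0, 0, -36, 0, 0.5],
    [0, 0, -50, -7, 0.5],
    [28, 28, -50, -14, 0.5],
    [56, 56, -50, -21, 0.5],
    [84, 84, -50, -28, 0.5],
    [112, 112, -50, -35, 0.5],
    [141, 139, -50, -38, 0.5],
    [141, 139, -50, -38, 0.5],
    [141, 139, -25, -38, 0.5],
    [141, 139, -2, -38, 0.5],
    [141, 139, -2, -38, 0.8],
    [141, 139, -2, -38, 1],
    [141, 139, -2, -38, 1],
    [141, 139, -2, -38, 1],
    [141, 139, -2, -38, 1]
  ]
}}

```text
t: 15.1
eef_pos: [0.624, -0.0483, 0.1153]
tool_rot: [-0.0, 0.983, 0.184, -0.0]
contact_force: [-3.4, 0.0, 0.2]
gripper_width: 0.122
```

```bash
python3 s.py
python3 - <<'E'
from station import bot
from h import *
c=bot.read_camera("wrist"); cv2.imwrite("pics/w8.png",c["frame"][:,:,::-1])
E
```

```text
t 15.1 pos [ 0.624  -0.0483  0.1153] yaw 21.17 Ftool [-3.2 -1.3 -0.2] Ttool [ 0.228 -0.704 -0.315] jt7 -0.369 q7 0.65 w 10.4
```

View pics/w8.png

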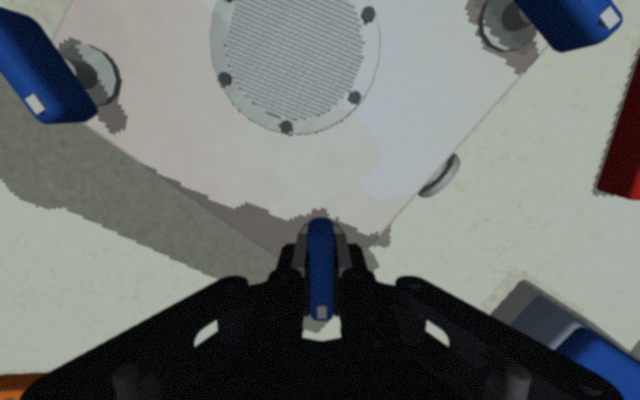

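{"name": "step_arm", "arguments": {
  "targets": [
    [0, 0.5, 0.4, 4, 1],
    [0, 0.5, 0.8, 8, 1],
    [0, 0.5, 1.2, 12, 1],
    [0, 0.5, 1.6, 16, 1],
    [0, 0.5, 1.9, 18.5, 1]
  ]
}}

```text
t: 15.57
eef_pos: [0.6244, -0.0482, 0.1134]
tool_rot: [-0.0, 1.0, 0.022, -0.0]
contact_force: [-4.1, 0.7, 2.2]
gripper_width: 0.121
```

```bash
python3 s.py
```

```text
t 15.5667 pos [ 0.6244 -0.0482  0.1134] yaw 2.51 Ftool [-4.1 -0.9 -2.2] Ttool [ 0.191 -0.877 -0.55 ] jt7 -0.239 q7 0.38 w 10.3
```

{"name": "step_arm", "arguments": {
  "targets": [
    [0, 0, 0.3, 2.5, 1]
  ]
}}

```text
t: 15.65
eef_pos: [0.6245, -0.0482, 0.1132]
tool_rot: [-0.0, 1.0, 0.001, 0.0]
contact_force: [-4.4, 1.1, 2.7]
gripper_width: 0.119
```

```bash
python3 s.py
python3 - <<'E'
from station import bot
from h import *
print(plan(bot.get_obs(),[0.6644,0.0845,0.163],68))
E
```

```text
t 15.65 pos [ 0.6245 -0.0482  0.1132] yaw 0.08 Ftool [-4.4 -1.2 -2.7] Ttool [ 0.122 -0.773 -0.469] jt7 -0.015 q7 0.35 w 10.1
(array([  40.1, -132.7,  -49.7]), np.float64(-67.92106243511337))
```

{"name": "step_arm", "arguments": {
  "targets": [
    [0, 0, 0, 0, 0.5],
    [0, 0, 0, 0, 0.5],
    [0, 0, 0, 0, 0.5],
    [0, 0, -36, 0, 0.5],
    [0, 0, -50, -7, 0.5],
    [10, -33, -50, -14, 0.5],
    [20, -66, -50, -21, 0.5],
    [30, -100, -50, -28, 0.5],
    [40, -133, -50, -35, 0.5],
    [40, -133, -50, -42, 0.5],
    [40, -133, -50, -49, 0.5],
    [40, -133, -50, -56, 0.5],
    [40, -133, -50, -63, 0.5],
    [40, -133, -40, -68, 0.5],
    [40, -133, -15, -68, 0.5],
    [40, -133, -2, -68, 0.5],
    [40, -133, -2, -68, 0.8],
    [40, -133, -2, -68, 1],
    [40, -133, -2, -68, 1],
    [40, -133, -2, -68, 1]
  ]
}}

```text
t: 17.32
eef_pos: [0.6647, 0.0844, 0.115]
tool_rot: [0.0, 0.828, 0.56, 0.001]
contact_force: [0.6, 0.4, -3.8]
gripper_width: 0.118
```

{"name": "step_arm", "arguments": {
  "targets": [
    [0, 0, 0, 0, 1]
  ]
}}

```text
t: 17.4
eef_pos: [0.6647, 0.0844, 0.115]
tool_rot: [0.0, 0.828, 0.56, 0.001]
contact_force: [1.6, 0.5, -1.8]
gripper_width: 0.122
```

```bash
python3 s.py
```

```text
t 17.4 pos [0.6647 0.0844 0.115 ] yaw 68.15 Ftool [1.1 1.3 1.8] Ttool [-0.092  0.049 -0.206] jt7 -0.191 q7 1.14 w 10.4
```

{"name": "step_arm", "arguments": {
  "targets": [
    [0, 0, 0.4, 4, 1],
    [0, 0, 0.8, 8, 1],
    [0, 0, 1.2, 12, 1],
    [0, 0, 1.6, 16, 1],
    [0, 0, 1.9, 18.5, 1]
  ]
}}

```text
t: 17.82
eef_pos: [0.6647, 0.0844, 0.1131]
tool_rot: [0.0, 0.908, 0.419, 0.001]
contact_force: [0.3, -0.0, -1.4]
gripper_width: 0.123
```

```bash
python3 s.py
```

```text
t 17.8167 pos [0.6647 0.0844 0.1131] yaw 49.48 Ftool [0.2 0.2 1.4] Ttool [-0.095 -0.061 -0.393] jt7 -0.129 q7 0.86 w 10.5
```

{"name": "step_arm", "arguments": {
  "targets": [
    [0, 0, 0.3, 2.5, 1]
  ]
}}

```text
t: 17.9
eef_pos: [0.6647, 0.0843, 0.1128]
tool_rot: [0.0, 0.917, 0.399, 0.001]
contact_force: [0.4, 1.0, -1.5]
gripper_width: 0.123
```

```bash
python3 s.py
python3 - <<'E'
from station import bot
from h import *
print(plan(bot.get_obs(),[0.4909,-0.0097,0.163],48))
E
```

```text
t 17.9 pos [0.6647 0.0843 0.1128] yaw 47.05 Ftool [ 1.  -0.4  1.5] Ttool [-0.035 -0.066 -0.466] jt7 0.093 q7 0.83 w 10.5
(array([-187.2,  -63.1,  -50.4]), np.float64(-0.9454627286963557))
```

{"name": "step_arm", "arguments": {
  "targets": [
    [0, 0, 0, 0, 0.5],
    [0, 0, 0, 0, 0.5],
    [0, 0, 0, 0, 0.5],
    [0, 0, -36, 0, 0.5],
    [0, 0, -50, -1, 0.5],
    [-37, -13, -50, -1, 0.5],
    [-75, -25, -50, -1, 0.5],
    [-112, -38, -50, -1, 0.5],
    [-150, -50, -50, -1, 0.5],
    [-187, -63, -50, -1, 0.5],
    [-187, -63, -50, -1, 0.5],
    [-187, -63, -25, -1, 0.5],
    [-187, -63, -2, -1, 0.5],
    [-187, -63, -2, -1, 0.8],
    [-187, -63, -2, -1, 1],
    [-187, -63, -2, -1, 1],
    [-187, -63, -2, -1, 1],
    [-187, -63, -2, -1, 1]
  ]
}}

```text
t: 19.4
eef_pos: [0.4913, -0.0103, 0.115]
tool_rot: [0.0, 0.913, 0.408, 0.001]
contact_force: [-2.1, -1.6, 2.3]
gripper_width: 0.121
```

```bash
python3 s.py
```

```text
t 19.4 pos [ 0.4913 -0.0103  0.115 ] yaw 48.14 Ftool [-2.6 -0.5 -2.3] Ttool [ 0.051 -0.55  -0.244] jt7 -0.242 q7 0.96 w 10.3
```

{"name": "step_arm", "arguments": {
  "targets": [
    [0, 0, 0.4, 4, 1],
    [0, 0, 0.8, 8, 1],
    [0, 0, 1.2, 12, 1],
    [0, 0, 1.6, 16, 1],
    [0, 0, 1.9, 18.5, 1]
  ]
}}

```text
t: 19.82
eef_pos: [0.491, -0.0106, 0.1131]
tool_rot: [0.0, 0.967, 0.254, 0.0]
contact_force: [-3.5, -3.3, 6.3]
gripper_width: 0.121
```

```bash
python3 s.py
```

```text
t 19.8167 pos [ 0.491  -0.0106  0.1131] yaw 29.45 Ftool [-4.6  1.2 -6.3] Ttool [-0.115 -0.906 -0.459] jt7 -0.161 q7 0.69 w 10.3
```

{"name": "step_arm", "arguments": {
  "targets": [
    [0, 0, 0.3, 2.5, 1]
  ]
}}

```text
t: 19.9
eef_pos: [0.491, -0.0106, 0.1129]
tool_rot: [0.0, 0.972, 0.234, 0.0]
contact_force: [-4.5, -3.7, 7.7]
gripper_width: 0.117
```

```bash
python3 s.py
python3 - <<'E'
from station import bot
from h import *
c=bot.read_camera("wrist"); cv2.imwrite("pics/w9.png",c["frame"][:,:,::-1])
print(plan(bot.get_obs(),[0.5305,0.1246,0.161],-17))
E
```

```text
t 19.9 pos [ 0.491  -0.0106  0.1129] yaw 27.02 Ftool [-5.7  1.2 -7.7] Ttool [-0.14  -0.965 -0.446] jt7 0.054 q7 0.66 w 10.0
(array([  96.4, -102.7,  -48.1]), np.float64(43.880996611792625))
```

View pics/w9.png

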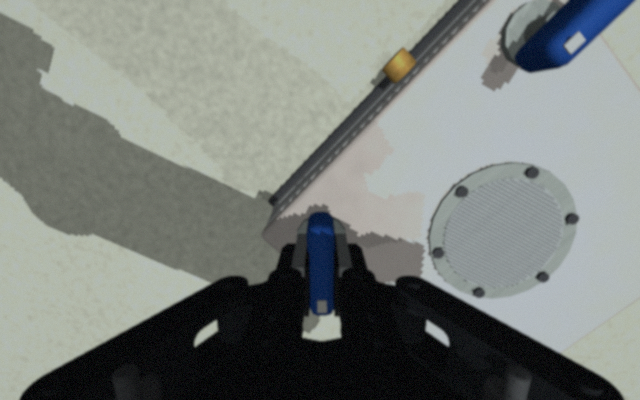

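{"name": "step_arm", "arguments": {
  "targets": [
    [0, 0, -0.5, 0, 0.5],
    [0, 0, -0.5, 0, 0.5],
    [0, 0, -0.5, 0, 0.5],
    [0, 0, -36, 0, 0.5],
    [0, 0, -50, 7, 0.5],
    [26, -28, -50, 14, 0.5],
    [52, -56, -50, 21, 0.5],
    [78, -84, -50, 28, 0.5],
    [96, -103, -50, 35, 0.5],
    [96, -103, -50, 42, 0.5],
    [96, -103, -40, 44, 0.5],
    [96, -103, -15, 44, 0.5],
    [96, -103, -1, 44, 0.5],
    [96, -103, -1, 44, 0.8],
    [96, -103, -1, 44, 1],
    [96, -103, -1, 44, 1],
    [96, -103, -1, 44, 1],
    [96, -103, -1, 44, 1]
  ]
}}

```text
t: 21.45
eef_pos: [0.5302, 0.124, 0.1133]
tool_rot: [0.0, 0.989, -0.147, 0.001]
contact_force: [4.7, -3.0, -9.6]
gripper_width: 0.118
```

```bash
python3 s.py
```

```text
t 21.45 pos [0.5302 0.124  0.1133] yaw -16.87 Ftool [5.3 1.5 9.6] Ttool [-0.461  1.001 -0.373] jt7 -0.391 q7 -0.23 w 10.1
```

{"name": "step_arm", "arguments": {
  "targets": [
    [0, 0, 0.3, 2.5, 1],
    [0, 0, 0.5, 5, 1]
  ]
}}

```text
t: 21.62
eef_pos: [0.5301, 0.124, 0.1129]
tool_rot: [0.0, 0.982, -0.19, 0.001]
contact_force: [4.2, -4.5, -8.7]
gripper_width: 0.122
```

```bash
python3 s.py
```

```text
t 21.6167 pos [0.5301 0.124  0.1129] yaw -21.96 Ftool [5.6 2.6 8.7] Ttool [-0.36   0.961 -0.477] jt7 0.081 q7 -0.3 w 10.4
```

{"name": "step_arm", "arguments": {
  "targets": [
    [0, 0, 0.3, 2.5, 1]
  ]
}}

```text
t: 21.7
eef_pos: [0.5301, 0.124, 0.1126]
tool_rot: [0.0, 0.977, -0.212, 0.001]
contact_force: [3.3, -3.7, -6.7]
gripper_width: 0.114
```

```bash
python3 s.py
```

```text
t 21.7 pos [0.5301 0.124  0.1126] yaw -24.47 Ftool [4.5 2.  6.7] Ttool [-0.468  0.814 -0.545] jt7 -0.011 q7 -0.33 w 9.7
```

{"name": "step_arm", "arguments": {
  "targets": [
    [0, 0, 0.4, 3, 1]
  ]
}}

```text
t: 21.78
eef_pos: [0.53, 0.1241, 0.1123]
tool_rot: [0.0, 0.971, -0.237, 0.001]
contact_force: [3.1, -4.0, -5.5]
gripper_width: 0.121
```

```bash
python3 s.py
```

```text
t 21.7833 pos [0.53   0.1241 0.1123] yaw -27.46 Ftool [4.5 2.1 5.5] Ttool [-0.435  0.726 -0.618] jt7 0.157 q7 -0.38 w 10.2
```

{"name": "step_arm", "arguments": {
  "targets": [
    [0, 0, 0.4, 3, 1]
  ]
}}

```text
t: 21.87
eef_pos: [0.53, 0.1241, 0.112]
tool_rot: [0.0, 0.965, -0.263, 0.001]
contact_force: [3.3, -3.8, -5.0]
gripper_width: 0.121
```

```bash
python3 s.py;  python3 - <<'E'
from station import bot
from h import *
print(plan(bot.get_obs(),[0.6245,-0.0488,0.161],0))
E
```

```text
t 21.8667 pos [0.53   0.1241 0.112 ] yaw -30.48 Ftool [4.7 1.6 5.1] Ttool [-0.426  0.718 -0.568] jt7 0.071 q7 -0.42 w 10.3
(array([169.2, 101.1, -48.6]), np.float64(-30.477494175060514))
```

{"name": "step_arm", "arguments": {
  "targets": [
    [0, 0, 0, 0, 0.5],
    [0, 0, 0, 0, 0.5],
    [0, 0, 0, 0, 0.5],
    [0, 0, -36, 0, 0.5],
    [0, 0, -50, -6, 0.5],
    [34, 20, -50, -12, 0.5],
    [68, 40, -50, -18, 0.5],
    [102, 60, -50, -24, 0.5],
    [136, 80, -50, -30.5, 0.5],
    [169, 101, -50, -30.5, 0.5],
    [169, 101, -50, -30.5, 0.5],
    [169, 101, -25, -30.5, 0.5],
    [169, 101, -1.5, -30.5, 0.5],
    [169, 101, -1.5, -30.5, 0.8],
    [169, 101, -1.5, -30.5, 1],
    [169, 101, -1.5, -30.5, 1],
    [169, 101, -1.5, -30.5, 1],
    [169, 101, -1.5, -30.5, 1]
  ]
}}

```text
t: 23.37
eef_pos: [0.6244, -0.047, 0.1138]
tool_rot: [0.0, 1.0, 0.002, 0.001]
contact_force: [-0.9, -0.5, -2.1]
gripper_width: 0.118
```

```bash
python3 s.py
```

```text
t 23.3667 pos [ 0.6244 -0.047   0.1138] yaw 0.19 Ftool [-0.9  0.5  2.1] Ttool [-0.069 -0.203 -0.429] jt7 -0.402 q7 0.34 w 10.0
```

{"name": "step_arm", "arguments": {
  "targets": [
    [0, 0, 0.3, 2.5, 1],
    [0, 0, 0.5, 5, 1]
  ]
}}

```text
t: 23.53
eef_pos: [0.6246, -0.047, 0.1133]
tool_rot: [-0.0, 0.999, -0.043, 0.001]
contact_force: [0.1, -0.3, -3.4]
gripper_width: 0.118
```

```bash
python3 s.py
```

```text
t 23.5333 pos [ 0.6246 -0.047   0.1133] yaw -4.92 Ftool [0.1 0.3 3.4] Ttool [-0.125  0.098 -0.572] jt7 0.073 q7 0.27 w 10.1
```

{"name": "step_arm", "arguments": {
  "targets": [
    [0, 0, 0.3, 3, 1]
  ]
}}

```text
t: 23.62
eef_pos: [0.6247, -0.047, 0.113]
tool_rot: [-0.0, 0.998, -0.069, 0.001]
contact_force: [1.6, -0.2, -2.5]
gripper_width: 0.121
```

```bash
python3 s.py
```

```text
t 23.6167 pos [ 0.6247 -0.047   0.113 ] yaw -7.92 Ftool [ 1.6 -0.   2.5] Ttool [-0.072  0.16  -0.61 ] jt7 0.192 q7 0.22 w 10.3
```

{"name": "step_arm", "arguments": {
  "targets": [
    [0, 0, 0.3, 3, 1]
  ]
}}

```text
t: 23.7
eef_pos: [0.6248, -0.047, 0.1127]
tool_rot: [0.0, 0.995, -0.095, 0.001]
contact_force: [1.4, -0.6, -2.1]
gripper_width: 0.118
```

```bash
python3 s.py
```

```text
t 23.7 pos [ 0.6248 -0.047   0.1127] yaw -10.94 Ftool [1.5 0.3 2.1] Ttool [-0.157  0.221 -0.537] jt7 0.097 q7 0.18 w 10.1
```

{"name": "step_arm", "arguments": {
  "targets": [
    [0, 0, 0.3, 2.5, 1]
  ]
}}

```text
t: 23.78
eef_pos: [0.625, -0.047, 0.1125]
tool_rot: [0.0, 0.993, -0.117, 0.001]
contact_force: [0.4, -0.7, -3.3]
gripper_width: 0.12
```

```bash
python3 s.py;  python3 - <<'E'
from station import bot
from h import *
print(plan(bot.get_obs(),[0.6645,0.0844,0.161],47))
E
```

```text
t 23.7833 pos [ 0.625  -0.047   0.1125] yaw -13.44 Ftool [0.5 0.6 3.3] Ttool [-0.136  0.209 -0.563] jt7 -0.121 q7 0.15 w 10.2
(array([   8. , -137. ,  -48.5]), np.float64(-60.43971854648703))
```

{"name": "step_arm", "arguments": {
  "targets": [
    [0, 0, 0, 0, 0.5],
    [0, 0, 0, 0, 0.5],
    [0, 0, 0, 0, 0.5],
    [0, 0, -36, 0, 0.5],
    [0, 0, -50, -7, 0.5],
    [2, -34, -50, -14, 0.5],
    [4, -68, -50, -21, 0.5],
    [6, -102, -50, -28, 0.5],
    [8, -137, -50, -35, 0.5],
    [8, -137, -50, -42, 0.5],
    [8, -137, -50, -49, 0.5],
    [8, -137, -50, -56, 0.5],
    [8, -137, -40, -60.5, 0.5],
    [8, -137, -15, -60.5, 0.5],
    [8, -137, -1.5, -60.5, 0.5],
    [8, -137, -1.5, -60.5, 0.8],
    [8, -137, -1.5, -60.5, 1],
    [8, -137, -1.5, -60.5, 1],
    [8, -137, -1.5, -60.5, 1],
    [8, -137, -1.5, -60.5, 1]
  ]
}}

```text
t: 25.45
eef_pos: [0.6642, 0.0847, 0.1135]
tool_rot: [0.0, 0.916, 0.4, 0.001]
contact_force: [2.0, 1.3, -4.4]
gripper_width: 0.121
```

```bash
python3 s.py
```

```text
t 25.45 pos [0.6642 0.0847 0.1135] yaw 47.17 Ftool [2.3 0.6 4.4] Ttool [-0.207  0.422 -0.236] jt7 -0.295 q7 0.82 w 10.3
```

{"name": "step_arm", "arguments": {
  "targets": [
    [0, 0, 0.3, 2.5, 1],
    [0, 0, 0.5, 5, 1],
    [0, 0, 0.8, 8, 1]
  ]
}}

```text
t: 25.7
eef_pos: [0.6642, 0.0848, 0.1127]
tool_rot: [0.0, 0.942, 0.334, 0.001]
contact_force: [3.0, 1.3, -5.2]
gripper_width: 0.119
```

```bash
python3 s.py
```

```text
t 25.7 pos [0.6642 0.0848 0.1127] yaw 39.07 Ftool [3.2 0.9 5.2] Ttool [-0.107  0.548 -0.406] jt7 0.355 q7 0.7 w 10.1
```

{"name": "step_arm", "arguments": {
  "targets": [
    [0, 0, 0.3, 3, 1]
  ]
}}

```text
t: 25.78
eef_pos: [0.6642, 0.0848, 0.1124]
tool_rot: [0.0, 0.951, 0.309, 0.001]
contact_force: [2.9, 2.0, -4.4]
gripper_width: 0.119
```

```bash
python3 s.py
```

```text
t 25.7833 pos [0.6642 0.0848 0.1124] yaw 36.04 Ftool [3.5 0.1 4.4] Ttool [-0.158  0.515 -0.459] jt7 0.259 q7 0.66 w 10.1
```

{"name": "step_arm", "arguments": {
  "targets": [
    [0, 0, 0.3, 2.5, 1]
  ]
}}

```text
t: 25.87
eef_pos: [0.6643, 0.0848, 0.1122]
tool_rot: [0.0, 0.957, 0.289, 0.001]
contact_force: [1.5, 2.0, -3.9]
gripper_width: 0.12
```

```bash
python3 s.py;  python3 - <<'E'
from station import bot
from h import *
print(plan(bot.get_obs(),[0.4910,-0.0102,0.161],27))
E
```

```text
t 25.8667 pos [0.6643 0.0848 0.1122] yaw 33.55 Ftool [ 2.4 -0.9  3.9] Ttool [-0.05   0.45  -0.522] jt7 0.021 q7 0.63 w 10.2
(array([-196.8,  -16.5,  -49.2]), np.float64(6.545722384886176))
```

{"name": "step_arm", "arguments": {
  "targets": [
    [0, 0, 0, 0, 0.5],
    [0, 0, 0, 0, 0.5],
    [0, 0, 0, 0, 0.5],
    [0, 0, -36, 0, 0.5],
    [0, 0, -50, 6.5, 0.5],
    [-39, -3, -50, 6.5, 0.5],
    [-79, -6, -50, 6.5, 0.5],
    [-118, -10, -50, 6.5, 0.5],
    [-158, -13, -50, 6.5, 0.5],
    [-197, -16, -50, 6.5, 0.5],
    [-197, -16, -50, 6.5, 0.5],
    [-197, -16, -25, 6.5, 0.5],
    [-197, -16, -1.5, 6.5, 0.5],
    [-197, -16, -1.5, 6.5, 0.8],
    [-197, -16, -1.5, 6.5, 1],
    [-197, -16, -1.5, 6.5, 1],
    [-197, -16, -1.5, 6.5, 1],
    [-197, -16, -1.5, 6.5, 1]
  ]
}}

```text
t: 27.37
eef_pos: [0.4913, -0.0115, 0.1139]
tool_rot: [0.0, 0.972, 0.235, 0.001]
contact_force: [1.4, -0.1, -1.5]
gripper_width: 0.118
```

```bash
python3 s.py
```

```text
t 27.3667 pos [ 0.4913 -0.0115  0.1139] yaw 27.16 Ftool [1.2 0.7 1.5] Ttool [-0.214 -0.009 -0.267] jt7 -0.259 q7 0.65 w 10.0
```

{"name": "step_arm", "arguments": {
  "targets": [
    [0, 0, 0.3, 2.5, 1],
    [0, 0, 0.5, 5, 1],
    [0, 0, 0.8, 8, 1]
  ]
}}

```text
t: 27.62
eef_pos: [0.4911, -0.0117, 0.1131]
tool_rot: [0.0, 0.986, 0.166, 0.001]
contact_force: [-0.5, -2.0, 1.0]
gripper_width: 0.118
```

```bash
python3 s.py
```

```text
t 27.6167 pos [ 0.4911 -0.0117  0.1131] yaw 19.05 Ftool [-1.1  1.7 -1. ] Ttool [-0.163 -0.35  -0.428] jt7 0.337 q7 0.54 w 10.0
```

{"name": "step_arm", "arguments": {
  "targets": [
    [0, 0, 0.3, 3, 1]
  ]
}}

```text
t: 27.7
eef_pos: [0.4909, -0.0117, 0.1127]
tool_rot: [0.0, 0.99, 0.139, 0.0]
contact_force: [-0.6, -1.5, 2.6]
gripper_width: 0.118
```

```bash
python3 s.py
```

```text
t 27.7 pos [ 0.4909 -0.0117  0.1127] yaw 16.03 Ftool [-1.   1.3 -2.6] Ttool [-0.103 -0.375 -0.493] jt7 0.226 q7 0.5 w 10.0
```

{"name": "step_arm", "arguments": {
  "targets": [
    [0, 0, 0.3, 2.5, 1]
  ]
}}

```text
t: 27.78
eef_pos: [0.4909, -0.0117, 0.1125]
tool_rot: [0.0, 0.993, 0.118, 0.0]
contact_force: [-1.9, -1.7, 3.2]
gripper_width: 0.119
```

```bash
python3 s.py;  python3 - <<'E'
from station import bot
from h import *
o=bot.get_obs()
c=bot.read_camera("top"); np.savez("t9.npz",**c)
c=bot.read_camera("side"); np.savez("s9.npz",**c)
print(plan(o,[0.5303,0.1246,0.160],-30.5))
E
```

```text
t 27.7833 pos [ 0.4909 -0.0117  0.1125] yaw 13.52 Ftool [-2.2  1.2 -3.2] Ttool [-0.186 -0.511 -0.514] jt7 -0.024 q7 0.46 w 10.1
(array([  70.3, -123.3,  -47.5]), np.float64(44.02376467401399))
```

```bash
cat >> h.py <<'E'
def lidpts(c):
    P=cloud(c); ctr=np.array([0.5775,0.0375]); th=np.radians(-16.7); R=np.array([[np.cos(th),-np.sin(th)],[np.sin(th),np.cos(th)]])
    L=(P[...,:2]-ctr)@R
    m=(np.abs(L)<0.088).all(-1)&(P[...,2]>0.06)&(P[...,2]<0.09)
    for s in((1,1),(1,-1),(-1,-1),(-1,1)): m&=np.linalg.norm(L-0.07*np.array(s),axis=-1)>0.03
    m&=np.linalg.norm(L,axis=-1)>0.035
    return P[m],L[m]
def fit(c):
    P,L=lidpts(c); z=P[:,2].copy(); k=np.ones(len(z),bool)
    for _ in range(5):
        A=np.c_[np.ones(k.sum()),L[k]]; p=np.linalg.lstsq(A,z[k],rcond=None)[0]; r=z-np.c_[np.ones(len(z)),L]@p; k=np.abs(r)<2.5*max(r[k].std(),3e-4)
    return p,k.sum(),r[k].std()
E
python3 - <<'E'
from h import *
for a in ("top0","t1","t9","side0","s9"):
    p,n,s=fit(load(a+".npz")); print(a,"z %.2f mm tilt %.4f %.4f"%(p[0]*1e3,p[1],p[2]),n,s)
E
```

```text
top0 z 80.84 mm tilt -0.0002 -0.0002 2769 0.0016565775968246908
t1 z 80.83 mm tilt 0.0004 0.0003 2496 0.0017324293294265452
t9 z 73.80 mm tilt -0.0001 -0.0014 1854 0.001753459323794175
side0 z 83.04 mm tilt -0.0006 0.0007 1752 0.0014441942528460234
s9 z 76.01 mm tilt -0.0001 0.0019 1593 0.0014729713421458865
```

{"name": "step_arm", "arguments": {
  "targets": [
    [0, 0, 0, 0, 0.5],
    [0, 0, 0, 0, 0.5],
    [0, 0, 0, 0, 0.5],
    [0, 0, -36, 0, 0.5],
    [0, 0, -50, 7, 0.5],
    [20, -35, -50, 14, 0.5],
    [40, -70, -50, 21, 0.5],
    [60, -105, -50, 28, 0.5],
    [70, -123, -50, 35, 0.5],
    [70, -123, -50, 42, 0.5],
    [70, -123, -40, 44, 0.5],
    [70, -123, -15, 44, 0.5],
    [70, -123, -1, 44, 0.5],
    [70, -123, -1, 44, 0.8],
    [70, -123, -1, 44, 1],
    [70, -123, -1, 44, 1],
    [70, -123, -1, 44, 1],
    [70, -123, -1, 44, 1]
  ]
}}

```text
t: 29.38
eef_pos: [0.5297, 0.1235, 0.113]
tool_rot: [0.0, 0.965, -0.262, 0.0]
contact_force: [-0.1, -4.1, -3.5]
gripper_width: 0.119
```

```bash
python3 s.py
```

```text
t 29.3833 pos [0.5297 0.1235 0.113 ] yaw -30.37 Ftool [2.  3.5 3.5] Ttool [-0.709  0.368 -0.41 ] jt7 -0.406 q7 -0.42 w 10.1
```

{"name": "step_arm", "arguments": {
  "targets": [
    [0, 0, 0.3, 2.5, 1],
    [0, 0, 0.5, 5, 1]
  ]
}}

```text
t: 29.55
eef_pos: [0.5296, 0.1235, 0.1125]
tool_rot: [0.0, 0.952, -0.305, 0.0]
contact_force: [-0.4, -4.1, -2.8]
gripper_width: 0.121
```

```bash
python3 s.py
```

```text
t 29.55 pos [0.5296 0.1235 0.1125] yaw -35.47 Ftool [2.1 3.6 2.8] Ttool [-0.7    0.358 -0.491] jt7 0.091 q7 -0.49 w 10.3
```

{"name": "step_arm", "arguments": {
  "targets": [
    [0, 0, 0.2, 2, 1]
  ]
}}

```text
t: 29.63
eef_pos: [0.5296, 0.1235, 0.1123]
tool_rot: [0.0, 0.947, -0.321, 0.0]
contact_force: [0.4, -4.1, -1.4]
gripper_width: 0.121
```

```bash
python3 s.py
```

```text
t 29.6333 pos [0.5296 0.1235 0.1123] yaw -37.48 Ftool [2.8 3.  1.4] Ttool [-0.766  0.316 -0.597] jt7 -0.191 q7 -0.52 w 10.3
```

{"name": "step_arm", "arguments": {
  "targets": [
    [0, 0, 0.2, 2, 1]
  ]
}}

```text
t: 29.72
eef_pos: [0.5296, 0.1236, 0.1122]
tool_rot: [0.0, 0.941, -0.337, 0.0]
contact_force: [-1.1, -4.8, -1.5]
gripper_width: 0.118
```

```bash
python3 s.py
```

```text
t 29.7167 pos [0.5296 0.1236 0.1122] yaw -39.45 Ftool [2.2 4.4 1.5] Ttool [-0.798  0.311 -0.552] jt7 -0.134 q7 -0.54 w 10.0
```

{"name": "step_arm", "arguments": {
  "targets": [
    [0, 0, 0.2, 2, 1]
  ]
}}

```text
t: 29.8
eef_pos: [0.5296, 0.1236, 0.112]
tool_rot: [0.0, 0.935, -0.354, 0.0]
contact_force: [-1.3, -4.0, -0.9]
gripper_width: 0.114
```

```bash
python3 s.py
```

```text
t 29.8 pos [0.5296 0.1236 0.112 ] yaw -41.44 Ftool [1.6 3.9 0.9] Ttool [-0.778  0.36  -0.596] jt7 -0.132 q7 -0.57 w 9.7
```

{"name": "step_arm", "arguments": {
  "targets": [
    [0, 0, 0.2, 2, 1]
  ]
}}

```text
t: 29.88
eef_pos: [0.5295, 0.1237, 0.1118]
tool_rot: [0.0, 0.929, -0.37, 0.0]
contact_force: [-1.1, -3.8, -0.9]
gripper_width: 0.118
```

```bash
python3 s.py
python3 - <<'E'
from station import bot
from h import *
print(plan(bot.get_obs(),[0.6245,-0.0485,0.160],-13.5))
E
```

```text
t 29.8833 pos [0.5295 0.1237 0.1118] yaw -43.44 Ftool [1.8 3.5 0.9] Ttool [-0.747  0.309 -0.558] jt7 -0.14 q7 -0.6 w 10.0
(array([187.4,  59.7, -48.1]), np.float64(-29.935682151845164))
```

{"name": "step_arm", "arguments": {
  "targets": [
    [0, 0, 0, 0, 0.5],
    [0, 0, 0, 0, 0.5],
    [0, 0, 0, 0, 0.5],
    [0, 0, -36, 0, 0.5],
    [0, 0, -50, -6, 0.5],
    [38, 12, -50, -12, 0.5],
    [76, 24, -50, -18, 0.5],
    [114, 36, -50, -24, 0.5],
    [152, 48, -50, -30, 0.5],
    [187, 60, -50, -30, 0.5],
    [187, 60, -50, -30, 0.5],
    [187, 60, -25, -30, 0.5],
    [187, 60, -1, -30, 0.5],
    [187, 60, -1, -30, 0.8],
    [187, 60, -1, -30, 1],
    [187, 60, -1, -30, 1],
    [187, 60, -1, -30, 1],
    [187, 60, -1, -30, 1]
  ]
}}

```text
t: 31.38
eef_pos: [0.6248, -0.0473, 0.1132]
tool_rot: [0.0, 0.993, -0.116, 0.001]
contact_force: [1.2, 0.3, -3.0]
gripper_width: 0.118
```

```bash
python3 s.py
```

```text
t 31.3833 pos [ 0.6248 -0.0473  0.1132] yaw -13.31 Ftool [ 1.1 -0.6  3. ] Ttool [-0.098  0.085 -0.459] jt7 -0.454 q7 0.14 w 10.1
```

{"name": "step_arm", "arguments": {
  "targets": [
    [0, 0, 0.3, 2.5, 1],
    [0, 0, 0.5, 5, 1]
  ]
}}

```text
t: 31.55
eef_pos: [0.625, -0.0474, 0.1127]
tool_rot: [-0.0, 0.987, -0.16, 0.001]
contact_force: [1.0, -1.4, -4.9]
gripper_width: 0.122
```

```bash
python3 s.py
```

```text
t 31.55 pos [ 0.625  -0.0474  0.1127] yaw -18.42 Ftool [1.4 1.  4.9] Ttool [-0.094  0.316 -0.638] jt7 0.042 q7 0.07 w 10.4
```

{"name": "step_arm", "arguments": {
  "targets": [
    [0, 0, 0.3, 2.5, 1]
  ]
}}

```text
t: 31.63
eef_pos: [0.6252, -0.0474, 0.1125]
tool_rot: [-0.0, 0.983, -0.182, 0.001]
contact_force: [1.2, -1.6, -3.5]
gripper_width: 0.122
```

```bash
python3 s.py
```

```text
t 31.6333 pos [ 0.6252 -0.0474  0.1125] yaw -20.92 Ftool [1.7 1.1 3.5] Ttool [-0.098  0.317 -0.616] jt7 -0.031 q7 0.03 w 10.4
```

{"name": "step_arm", "arguments": {
  "targets": [
    [0, 0, 0.2, 2, 1]
  ]
}}

```text
t: 31.72
eef_pos: [0.6252, -0.0474, 0.1123]
tool_rot: [-0.0, 0.98, -0.199, 0.001]
contact_force: [1.7, -1.6, -3.6]
gripper_width: 0.12
```

```bash
python3 s.py
```

```text
t 31.7167 pos [ 0.6252 -0.0474  0.1123] yaw -22.93 Ftool [2.2 0.9 3.6] Ttool [-0.079  0.371 -0.621] jt7 -0.246 q7 0.0 w 10.2
```

{"name": "step_arm", "arguments": {
  "targets": [
    [0, 0, 0.2, 2, 1]
  ]
}}

```text
t: 31.8
eef_pos: [0.6253, -0.0475, 0.1121]
tool_rot: [0.0, 0.976, -0.216, 0.001]
contact_force: [2.2, -1.3, -4.2]
gripper_width: 0.118
```

```bash
python3 s.py
```

```text
t 31.8 pos [ 0.6253 -0.0475  0.1121] yaw -24.9 Ftool [2.5 0.3 4.2] Ttool [-0.034  0.412 -0.635] jt7 -0.174 q7 -0.02 w 10.0
```

{"name": "step_arm", "arguments": {
  "targets": [
    [0, 0, 0.2, 1.5, 1]
  ]
}}

```text
t: 31.88
eef_pos: [0.6253, -0.0475, 0.1119]
tool_rot: [-0.0, 0.974, -0.228, 0.001]
contact_force: [1.5, -0.5, -2.8]
gripper_width: 0.12
```

```bash
python3 s.py
python3 - <<'E'
from station import bot
from h import *
o=bot.get_obs()
print(plan(o,[0.6643,0.0845,0.160],33.5))
for n in("top","side"):
    c=bot.read_camera(n); np.savez(n+"12.npz",**c); p,n,s=fit(c); print("z %.2f mm tilt %.4f %.4f"%(p[0]*1e3,p[1],p[2]),n)
E
```

```text
t 31.8833 pos [ 0.6253 -0.0475  0.1119] yaw -26.41 Ftool [ 1.6 -0.2  2.8] Ttool [-0.077  0.41  -0.592] jt7 -0.362 q7 -0.04 w 10.2
(array([ -23.7, -135.6,  -48.1]), np.float64(-59.91284011183904))
z 72.20 mm tilt 0.0044 0.0061 641
z 75.09 mm tilt 0.0012 0.0019 1224
```

{"name": "step_arm", "arguments": {
  "targets": [
    [0, 0, 0, 0, 0.5],
    [0, 0, 0, 0, 0.5],
    [0, 0, 0, 0, 0.5],
    [0, 0, -36, 0, 0.5],
    [0, 0, -50, -7, 0.5],
    [-6, -34, -50, -14, 0.5],
    [-12, -68, -50, -21, 0.5],
    [-18, -102, -50, -28, 0.5],
    [-24, -136, -50, -35, 0.5],
    [-24, -136, -50, -42, 0.5],
    [-24, -136, -50, -49, 0.5],
    [-24, -136, -50, -56, 0.5],
    [-24, -136, -40, -60, 0.5],
    [-24, -136, -15, -60, 0.5],
    [-24, -136, -1.5, -60, 0.5],
    [-24, -136, -1.5, -60, 0.8],
    [-24, -136, -1.5, -60, 1],
    [-24, -136, -1.5, -60, 1],
    [-24, -136, -1.5, -60, 1],
    [-24, -136, -1.5, -60, 1]
  ]
}}

```text
t: 33.65
eef_pos: [0.6639, 0.0853, 0.1129]
tool_rot: [0.0, 0.957, 0.29, 0.001]
contact_force: [3.8, 0.7, -6.3]
gripper_width: 0.119
```

```bash
python3 s.py
```

```text
t 33.65 pos [0.6639 0.0853 0.1129] yaw 33.66 Ftool [3.5 1.5 6.3] Ttool [-0.244  0.507 -0.353] jt7 -0.331 q7 0.62 w 10.1
```

{"name": "step_arm", "arguments": {
  "targets": [
    [0, 0, 0.3, 2.5, 1],
    [0, 0, 0.5, 5, 1]
  ]
}}

```text
t: 33.82
eef_pos: [0.664, 0.0853, 0.1124]
tool_rot: [0.0, 0.969, 0.247, 0.001]
contact_force: [3.0, 1.9, -5.8]
gripper_width: 0.119
```

```bash
python3 s.py
```

```text
t 33.8167 pos [0.664  0.0853 0.1124] yaw 28.56 Ftool [ 3.6 -0.2  5.8] Ttool [-0.242  0.617 -0.456] jt7 0.205 q7 0.54 w 10.1
```

{"name": "step_arm", "arguments": {
  "targets": [
    [0, 0, 0.3, 2.5, 1]
  ]
}}

```text
t: 33.9
eef_pos: [0.664, 0.0854, 0.1121]
tool_rot: [0.0, 0.974, 0.225, 0.001]
contact_force: [3.5, 0.6, -5.8]
gripper_width: 0.123
```

```bash
python3 s.py
```

```text
t 33.9 pos [0.664  0.0854 0.1121] yaw 26.06 Ftool [3.4 1.  5.8] Ttool [-0.162  0.632 -0.405] jt7 0.139 q7 0.51 w 10.4
```

{"name": "step_arm", "arguments": {
  "targets": [
    [0, 0, 0.2, 2, 1]
  ]
}}

```text
t: 33.98
eef_pos: [0.6641, 0.0853, 0.1119]
tool_rot: [0.0, 0.978, 0.208, 0.001]
contact_force: [4.3, 1.1, -5.3]
gripper_width: 0.12
```

```bash
python3 s.py
```

```text
t 33.9833 pos [0.6641 0.0853 0.1119] yaw 24.05 Ftool [4.4 0.8 5.3] Ttool [-0.148  0.622 -0.465] jt7 -0.083 q7 0.48 w 10.2
```

{"name": "step_arm", "arguments": {
  "targets": [
    [0, 0, 0.2, 2, 1]
  ]
}}

```text
t: 34.07
eef_pos: [0.6641, 0.0854, 0.1117]
tool_rot: [0.0, 0.981, 0.192, 0.001]
contact_force: [3.6, 1.1, -5.7]
gripper_width: 0.118
```

```bash
python3 s.py
```

```text
t 34.0667 pos [0.6641 0.0854 0.1117] yaw 22.08 Ftool [3.7 0.3 5.7] Ttool [-0.167  0.601 -0.461] jt7 -0.02 q7 0.45 w 10.0
```

{"name": "step_arm", "arguments": {
  "targets": [
    [0, 0, 0.2, 1.5, 1]
  ]
}}

```text
t: 34.15
eef_pos: [0.6641, 0.0854, 0.1116]
tool_rot: [0.0, 0.984, 0.179, 0.001]
contact_force: [4.1, 0.7, -4.6]
gripper_width: 0.122
```

```bash
python3 s.py
python3 - <<'E'
from station import bot
from h import *
o=bot.get_obs()
print(plan(o,[0.4910,-0.0105,0.160],13.5))
E
```

```text
t 34.15 pos [0.6641 0.0854 0.1116] yaw 20.58 Ftool [4.1 0.8 4.6] Ttool [-0.099  0.717 -0.437] jt7 -0.226 q7 0.43 w 10.4
(array([-195.7,   29. ,  -48.8]), np.float64(7.0762541667939445))
```

{"name": "step_arm", "arguments": {
  "targets": [
    [0, 0, 0, 0, 0.5],
    [0, 0, 0, 0, 0.5],
    [0, 0, 0, 0, 0.5],
    [0, 0, -36, 0, 0.5],
    [0, 0, -50, 7, 0.5],
    [-39, 6, -50, 7, 0.5],
    [-79, 12, -50, 7, 0.5],
    [-118, 18, -50, 7, 0.5],
    [-158, 24, -50, 7, 0.5],
    [-196, 29, -50, 7, 0.5],
    [-196, 29, -50, 7, 0.5],
    [-196, 29, -25, 7, 0.5],
    [-196, 29, -1.5, 7, 0.5],
    [-196, 29, -1.5, 7, 0.8],
    [-196, 29, -1.5, 7, 1],
    [-196, 29, -1.5, 7, 1],
    [-196, 29, -1.5, 7, 1],
    [-196, 29, -1.5, 7, 1]
  ]
}}

```text
t: 35.65
eef_pos: [0.4907, -0.0114, 0.1133]
tool_rot: [0.0, 0.993, 0.119, 0.001]
contact_force: [0.8, -0.9, -1.9]
gripper_width: 0.123
```

```bash
python3 s.py
```

```text
t 35.65 pos [ 0.4907 -0.0114  0.1133] yaw 13.64 Ftool [0.6 1.1 1.9] Ttool [-0.285 -0.054 -0.243] jt7 -0.255 q7 0.46 w 10.4
```

{"name": "step_arm", "arguments": {
  "targets": [
    [0, 0, 0.3, 2.5, 1],
    [0, 0, 0.5, 5, 1],
    [0, 0, 0.8, 7.5, 1]
  ]
}}

```text
t: 35.9
eef_pos: [0.4905, -0.0114, 0.1126]
tool_rot: [-0.0, 0.999, 0.053, 0.0]
contact_force: [-1.0, -1.3, 1.9]
gripper_width: 0.123
```

```bash
python3 s.py
```

```text
t 35.9 pos [ 0.4905 -0.0114  0.1126] yaw 6.04 Ftool [-1.2  1.1 -1.9] Ttool [-0.314 -0.356 -0.365] jt7 0.126 q7 0.35 w 10.4
```

{"name": "step_arm", "arguments": {
  "targets": [
    [0, 0, 0.2, 2, 1]
  ]
}}

```text
t: 35.98
eef_pos: [0.4904, -0.0114, 0.1124]
tool_rot: [-0.0, 0.999, 0.035, 0.0]
contact_force: [-1.2, -0.9, 2.1]
gripper_width: 0.114
```

```bash
python3 s.py
```

```text
t 35.9833 pos [ 0.4904 -0.0114  0.1124] yaw 4.04 Ftool [-1.3  0.9 -2.1] Ttool [-0.336 -0.402 -0.399] jt7 -0.098 q7 0.32 w 9.7
```

{"name": "step_arm", "arguments": {
  "targets": [
    [0, 0, 0.2, 2, 1]
  ]
}}

```text
t: 36.07
eef_pos: [0.4904, -0.0114, 0.1122]
tool_rot: [-0.0, 1.0, 0.018, 0.0]
contact_force: [-2.2, -1.1, 3.2]
gripper_width: 0.12
```

```bash
python3 s.py
```

```text
t 36.0667 pos [ 0.4904 -0.0114  0.1122] yaw 2.07 Ftool [-2.2  1.  -3.2] Ttool [-0.298 -0.451 -0.551] jt7 -0.052 q7 0.29 w 10.2
```

{"name": "step_arm", "arguments": {
  "targets": [
    [0, 0, 0.2, 1.5, 1]
  ]
}}

```text
t: 36.15
eef_pos: [0.4903, -0.0114, 0.1121]
tool_rot: [-0.0, 1.0, 0.005, 0.0]
contact_force: [-3.1, -2.2, 6.9]
gripper_width: 0.119
```

```bash
python3 s.py
python3 - <<'E'
from station import bot
from h import *
o=bot.get_obs()
print(plan(o,[0.5304,0.1246,0.159],-43.5))
for n in("top","side"):
    c=bot.read_camera(n); np.savez(n+"14.npz",**c); p,n,s=fit(c); print("z %.2f mm tilt %.4f %.4f"%(p[0]*1e3,p[1],p[2]),n)
E
```

```text
t 36.15 pos [ 0.4903 -0.0114  0.1121] yaw 0.57 Ftool [-3.2  2.2 -6.9] Ttool [-0.317 -0.712 -0.512] jt7 -0.272 q7 0.27 w 10.1
(array([  41.4, -135.6,  -46.9]), np.float64(44.066429303397))
z 72.37 mm tilt 0.0002 0.0007 1830
z 74.85 mm tilt -0.0018 0.0017 1556
```

{"name": "step_arm", "arguments": {
  "targets": [
    [0, 0, -0.5, 0, 0.5],
    [0, 0, -0.5, 0, 0.5],
    [0, 0, -0.5, 0, 0.5],
    [0, 0, -36, 0, 0.5],
    [0, 0, -50, 7, 0.5],
    [12, -39, -50, 14, 0.5],
    [24, -78, -50, 21, 0.5],
    [36, -117, -50, 28, 0.5],
    [41, -136, -50, 35, 0.5],
    [41, -136, -50, 42, 0.5],
    [41, -136, -40, 44, 0.5],
    [41, -136, -15, 44, 0.5],
    [41, -136, -1, 44, 0.5],
    [41, -136, -1, 44, 0.8],
    [41, -136, -1, 44, 1],
    [41, -136, -1, 44, 1],
    [41, -136, -1, 44, 1],
    [41, -136, -1, 44, 1]
  ]
}}

```text
t: 37.75
eef_pos: [0.5298, 0.124, 0.1125]
tool_rot: [0.0, 0.929, -0.37, 0.001]
contact_force: [1.3, -4.8, -3.4]
gripper_width: 0.12
```

```bash
python3 s.py
```

```text
t 37.75 pos [0.5298 0.124  0.1125] yaw -43.38 Ftool [4.2 2.6 3.4] Ttool [-0.615  0.639 -0.443] jt7 -0.423 q7 -0.6 w 10.2
```

{"name": "step_arm", "arguments": {
  "targets": [
    [0, 0, 0.3, 2, 1],
    [0, 0, 0.5, 4, 1]
  ]
}}

```text
t: 37.92
eef_pos: [0.5297, 0.1241, 0.1122]
tool_rot: [0.0, 0.915, -0.402, 0.0]
contact_force: [-0.1, -5.1, -0.1]
gripper_width: 0.12
```

```bash
python3 s.py
```

```text
t 37.9167 pos [0.5297 0.1241 0.1122] yaw -47.46 Ftool [3.7 3.5 0.1] Ttool [-0.793  0.588 -0.556] jt7 -0.079 q7 -0.66 w 10.2
```

{"name": "step_arm", "arguments": {
  "targets": [
    [0, 0, 0.2, 2, 1]
  ]
}}

```text
t: 38.0
eef_pos: [0.5297, 0.1241, 0.112]
tool_rot: [0.0, 0.908, -0.418, 0.0]
contact_force: [-1.3, -5.3, -0.0]
gripper_width: 0.12
```

```bash
python3 s.py
```

```text
t 38.0 pos [0.5297 0.1241 0.112 ] yaw -49.46 Ftool [3.1 4.4 0. ] Ttool [-0.802  0.553 -0.653] jt7 -0.183 q7 -0.68 w 10.2
```

{"name": "step_arm", "arguments": {
  "targets": [
    [0, 0, 0.2, 2, 1]
  ]
}}

```text
t: 38.08
eef_pos: [0.5297, 0.1242, 0.1119]
tool_rot: [0.0, 0.901, -0.434, 0.0]
contact_force: [-1.7, -4.1, 1.6]
gripper_width: 0.118
```

```bash
python3 s.py
```

```text
t 38.0833 pos [0.5297 0.1242 0.1119] yaw -51.45 Ftool [ 2.1  3.9 -1.6] Ttool [-0.821  0.566 -0.687] jt7 -0.236 q7 -0.71 w 10.1
```

Run:
```python
from station import bot
from h import *
o=bot.get_obs()
print(plan(o,[0.6245,-0.0487,0.159],-26.5))
```

```text
(array([194.3,  33.6, -46.9]), np.float64(-24.948748246997837))
```

{"name": "step_arm", "arguments": {
  "targets": [
    [0, 0, 0, 0, 0.5],
    [0, 0, 0, 0, 0.5],
    [0, 0, 0, 0, 0.5],
    [0, 0, -36, 0, 0.5],
    [0, 0, -50, -6, 0.5],
    [39, 7, -50, -12, 0.5],
    [78, 14, -50, -18, 0.5],
    [117, 21, -50, -25, 0.5],
    [156, 28, -50, -25, 0.5],
    [194, 34, -50, -25, 0.5],
    [194, 34, -50, -25, 0.5],
    [194, 34, -25, -25, 0.5],
    [194, 34, -1, -25, 0.5],
    [194, 34, -1, -25, 0.8],
    [194, 34, -1, -25, 1],
    [194, 34, -1, -25, 1],
    [194, 34, -1, -25, 1],
    [194, 34, -1, -25, 1]
  ]
}}

```text
t: 39.58
eef_pos: [0.6252, -0.0478, 0.1131]
tool_rot: [0.0, 0.974, -0.228, 0.001]
contact_force: [5.0, -2.8, -10.0]
gripper_width: 0.122
```

```bash
python3 s.py
```

```text
t 39.5833 pos [ 0.6252 -0.0478  0.1131] yaw -26.31 Ftool [ 5.7  0.3 10. ] Ttool [-0.073  0.925 -0.424] jt7 -0.441 q7 -0.05 w 10.4
```

{"name": "step_arm", "arguments": {
  "targets": [
    [0, 0, 0.2, 2, 1],
    [0, 0, 0.4, 4, 1]
  ]
}}

```text
t: 39.75
eef_pos: [0.6253, -0.0478, 0.1128]
tool_rot: [0.0, 0.965, -0.262, 0.002]
contact_force: [4.5, -3.0, -9.0]
gripper_width: 0.117
```

```bash
python3 s.py
```

```text
t 39.75 pos [ 0.6253 -0.0478  0.1128] yaw -30.37 Ftool [5.4 0.3 9.1] Ttool [-0.024  1.011 -0.66 ] jt7 -0.126 q7 -0.11 w 9.9
```

{"name": "step_arm", "arguments": {
  "targets": [
    [0, 0, 0.2, 2, 1]
  ]
}}

```text
t: 39.83
eef_pos: [0.6254, -0.0478, 0.1127]
tool_rot: [0.0, 0.96, -0.279, 0.002]
contact_force: [4.6, -3.3, -8.6]
gripper_width: 0.117
```

```bash
python3 s.py
```

```text
t 39.8333 pos [ 0.6254 -0.0478  0.1127] yaw -32.37 Ftool [5.6 0.3 8.6] Ttool [-0.056  1.027 -0.776] jt7 -0.228 q7 -0.14 w 9.9
```

Run:
```python
from station import bot
from h import *
o=bot.get_obs()
print(plan(o,[0.6643,0.0848,0.159],20.5))
```

```text
(array([ -38. , -132.9,  -46.4]), np.float64(-52.87310244620787))
```

{"name": "step_arm", "arguments": {
  "targets": [
    [0, 0, 0, 0, 0.5],
    [0, 0, 0, 0, 0.5],
    [0, 0, 0, 0, 0.5],
    [0, 0, -36, 0, 0.5],
    [0, 0, -50, -7, 0.5],
    [-9, -33, -50, -14, 0.5],
    [-19, -66, -50, -21, 0.5],
    [-29, -100, -50, -28, 0.5],
    [-38, -133, -50, -35, 0.5],
    [-38, -133, -50, -42, 0.5],
    [-38, -133, -50, -49, 0.5],
    [-38, -133, -40, -53, 0.5],
    [-38, -133, -15, -53, 0.5],
    [-38, -133, -0.5, -53, 0.5],
    [-38, -133, -0.5, -53, 0.8],
    [-38, -133, -0.5, -53, 1],
    [-38, -133, -0.5, -53, 1],
    [-38, -133, -0.5, -53, 1],
    [-38, -133, -0.5, -53, 1]
  ]
}}

```text
t: 41.42
eef_pos: [0.6641, 0.0854, 0.1128]
tool_rot: [0.0, 0.984, 0.179, 0.001]
contact_force: [2.1, -0.4, -5.6]
gripper_width: 0.115
```

```bash
python3 s.py
```

```text
t 41.4167 pos [0.6641 0.0854 0.1128] yaw 20.67 Ftool [1.8 1.1 5.6] Ttool [-0.186  0.585 -0.384] jt7 -0.369 q7 0.42 w 9.8
```

{"name": "step_arm", "arguments": {
  "targets": [
    [0, 0, 0.2, 2, 1],
    [0, 0, 0.4, 4, 1]
  ]
}}

```text
t: 41.58
eef_pos: [0.6642, 0.0854, 0.1125]
tool_rot: [0.0, 0.99, 0.144, 0.001]
contact_force: [3.0, -0.6, -4.7]
gripper_width: 0.12
```

```bash
python3 s.py
```

```text
t 41.5833 pos [0.6642 0.0854 0.1125] yaw 16.59 Ftool [2.7 1.4 4.7] Ttool [-0.13   0.555 -0.551] jt7 -0.02 q7 0.36 w 10.2
```

{"name": "step_arm", "arguments": {
  "targets": [
    [0, 0, 0.2, 2, 1]
  ]
}}

```text
t: 41.67
eef_pos: [0.6642, 0.0854, 0.1124]
tool_rot: [0.0, 0.992, 0.127, 0.001]
contact_force: [3.7, -0.2, -3.3]
gripper_width: 0.117
```

```bash
python3 s.py
```

```text
t 41.6667 pos [0.6642 0.0854 0.1124] yaw 14.59 Ftool [3.5 1.1 3.4] Ttool [-0.133  0.561 -0.604] jt7 -0.124 q7 0.34 w 9.9
```

{"name": "step_arm", "arguments": {
  "targets": [
    [0, 0, 0.1, 1, 1]
  ]
}}

```text
t: 41.75
eef_pos: [0.6642, 0.0854, 0.1123]
tool_rot: [0.0, 0.993, 0.118, 0.001]
contact_force: [4.3, 0.2, -2.6]
gripper_width: 0.118
```

```bash
python3 s.py
python3 - <<'E'
from station import bot
from h import *
o=bot.get_obs()
print(plan(o,[0.4907,-0.0108,0.159],0.5))
E
```

```text
t 41.75 pos [0.6642 0.0854 0.1123] yaw 13.59 Ftool [4.2 0.8 2.6] Ttool [-0.137  0.551 -0.598] jt7 -0.583 q7 0.32 w 10.0
(array([-191.2,   52.7,  -47.1]), np.float64(13.094333773101766))
```

{"name": "step_arm", "arguments": {
  "targets": [
    [0, 0, 0, 0, 0.5],
    [0, 0, 0, 0, 0.5],
    [0, 0, 0, 0, 0.5],
    [0, 0, -36, 0, 0.5],
    [0, 0, -50, 6, 0.5],
    [-38, 10, -50, 13, 0.5],
    [-76, 20, -50, 13, 0.5],
    [-114, 31, -50, 13, 0.5],
    [-153, 42, -50, 13, 0.5],
    [-191, 53, -50, 13, 0.5],
    [-191, 53, -50, 13, 0.5],
    [-191, 53, -25, 13, 0.5],
    [-191, 53, -1, 13, 0.5],
    [-191, 53, -1, 13, 0.8],
    [-191, 53, -1, 13, 1],
    [-191, 53, -1, 13, 1],
    [-191, 53, -1, 13, 1],
    [-191, 53, -1, 13, 1]
  ]
}}

```text
t: 43.25
eef_pos: [0.4904, -0.0116, 0.1132]
tool_rot: [0.0, 1.0, 0.006, 0.0]
contact_force: [-2.1, -2.1, 0.6]
gripper_width: 0.117
```

```bash
python3 s.py
```

```text
t 43.25 pos [ 0.4904 -0.0116  0.1132] yaw 0.65 Ftool [-2.2  2.  -0.6] Ttool [-0.383 -0.327 -0.338] jt7 -0.322 q7 0.26 w 9.9
```

{"name": "step_arm", "arguments": {
  "targets": [
    [0, 0, 0.2, 2, 1],
    [0, 0, 0.4, 4, 1]
  ]
}}

```text
t: 43.42
eef_pos: [0.4902, -0.0116, 0.1129]
tool_rot: [-0.0, 1.0, -0.03, 0.0]
contact_force: [-4.1, -1.6, 5.8]
gripper_width: 0.114
```

```bash
python3 s.py
```

```text
t 43.4167 pos [ 0.4902 -0.0116  0.1129] yaw -3.41 Ftool [-3.9  1.9 -5.8] Ttool [-0.403 -0.63  -0.634] jt7 -0.117 q7 0.21 w 9.7
```

{"name": "step_arm", "arguments": {
  "targets": [
    [0, 0, 0.2, 2, 1]
  ]
}}

```text
t: 43.5
eef_pos: [0.4902, -0.0116, 0.1127]
tool_rot: [-0.0, 0.999, -0.047, 0.0]
contact_force: [-3.9, -1.8, 6.4]
gripper_width: 0.12
```

```bash
python3 s.py
python3 - <<'E'
from station import bot
from h import *
o=bot.get_obs()
print(plan(o,[0.5304,0.1246,0.159],-51.5))
E
```

```text
t 43.5 pos [ 0.4902 -0.0116  0.1127] yaw -5.41 Ftool [-3.8  2.2 -6.4] Ttool [-0.461 -0.726 -0.683] jt7 -0.222 q7 0.18 w 10.2
(array([  27.2, -139.4,  -46.2]), np.float64(46.09430437651096))
```

{"name": "step_arm", "arguments": {
  "targets": [
    [0, 0, 0, 0, 0.5],
    [0, 0, 0, 0, 0.5],
    [0, 0, 0, 0, 0.5],
    [0, 0, -36, 0, 0.5],
    [0, 0, -50, 7, 0.5],
    [8, -40, -50, 14, 0.5],
    [16, -80, -50, 21, 0.5],
    [24, -119, -50, 28, 0.5],
    [27, -139, -50, 35, 0.5],
    [27, -139, -50, 42, 0.5],
    [27, -139, -40, 46, 0.5],
    [27, -139, -15, 46, 0.5],
    [27, -139, -1.5, 46, 0.5],
    [27, -139, -1.5, 46, 0.8],
    [27, -139, -1.5, 46, 1],
    [27, -139, -1.5, 46, 1],
    [27, -139, -1.5, 46, 1],
    [27, -139, -1.5, 46, 1]
  ]
}}

```text
t: 45.0
eef_pos: [0.5302, 0.1243, 0.114]
tool_rot: [-0.0, 0.901, -0.433, 0.0]
contact_force: [-1.8, -0.2, 0.8]
gripper_width: 0.115
```

```bash
python3 s.py
python3 - <<'E'
from station import bot
from h import *
for n in("top","side"):
    c=bot.read_camera(n); np.savez(n+"20.npz",**c); p,n,s=fit(c); print("z %.2f mm tilt %.4f %.4f"%(p[0]*1e3,p[1],p[2]),n)
E
python3 s.py
```

```text
t 45.0 pos [0.5302 0.1243 0.114 ] yaw -51.33 Ftool [-1.   1.5 -0.8] Ttool [-0.382  0.005 -0.538] jt7 -0.561 q7 -0.72 w 9.8
z 72.33 mm tilt -0.0025 0.0002 2389
z 74.48 mm tilt 0.0006 0.0002 1830
t 45.1 pos [0.5302 0.1244 0.1139] yaw -51.34 Ftool [-1.2  2.9 -2.9] Ttool [-0.604 -0.088 -0.564] jt7 -0.584 q7 -0.72 w 10.0
```

{"name": "step_arm", "arguments": {
  "targets": [
    [0, 0, 0.1, 1, 1]
  ]
}}

```text
t: 45.18
eef_pos: [0.5302, 0.1243, 0.1139]
tool_rot: [-0.0, 0.897, -0.441, 0.0]
contact_force: [-3.2, -1.4, 6.9]
gripper_width: 0.114
```

```bash
python3 s.py
```

```text
t 45.1833 pos [0.5302 0.1243 0.1139] yaw -52.38 Ftool [-0.8  3.4 -6.9] Ttool [-0.755 -0.108 -0.709] jt7 -0.273 q7 -0.73 w 9.7
```

{"name": "step_arm", "arguments": {
  "targets": [
    [0, 0, 0, 0.5, 1]
  ]
}}

```text
t: 45.27
eef_pos: [0.5302, 0.1243, 0.1138]
tool_rot: [-0.0, 0.895, -0.446, 0.0]
contact_force: [-3.3, -2.0, 5.6]
gripper_width: 0.116
```

```bash
python3 s.py
python3 - <<'E'
from station import bot
from h import *
o=bot.get_obs()
print(plan(o,[0.6245,-0.0487,0.159],-32.2))
E
```

```text
t 45.2667 pos [0.5302 0.1243 0.1138] yaw -52.95 Ftool [-0.4  3.8 -5.6] Ttool [-0.755 -0.062 -0.654] jt7 -0.61 q7 -0.74 w 9.9
(array([194.9,  29. , -45.2]), np.float64(-20.75080627531038))
```

{"name": "step_arm", "arguments": {
  "targets": [
    [0, 0, 0, 0, 0.5],
    [0, 0, 0, 0, 0.5],
    [0, 0, 0, 0, 0.5],
    [0, 0, -36, 0, 0.5],
    [0, 0, -50, -6, 0.5],
    [39, 6, -50, -12, 0.5],
    [78, 12, -50, -18, 0.5],
    [117, 18, -50, -23, 0.5],
    [156, 24, -50, -23, 0.5],
    [195, 29, -50, -23, 0.5],
    [195, 29, -50, -23, 0.5],
    [195, 29, -25, -23, 0.5],
    [195, 29, 0, -23, 0.5],
    [195, 29, 0, -23, 0.8],
    [195, 29, 0, -23, 1],
    [195, 29, 0, -23, 1],
    [195, 29, 0, -23, 1],
    [195, 29, 0, -23, 1]
  ]
}}

```text
t: 46.77
eef_pos: [0.6249, -0.0486, 0.1139]
tool_rot: [-0.0, 0.966, -0.258, 0.001]
contact_force: [1.4, -2.2, -6.6]
gripper_width: 0.118
```

```bash
python3 s.py
```

```text
t 46.7667 pos [ 0.6249 -0.0486  0.1139] yaw -29.91 Ftool [2.3 1.2 6.6] Ttool [-0.073  0.273  0.289] jt7 0.295 q7 -0.11 w 10.0
```

{"name": "step_arm", "arguments": {
  "targets": [
    [0, 0, 0, -1, 1]
  ]
}}

```text
t: 46.85
eef_pos: [0.6249, -0.0486, 0.1139]
tool_rot: [-0.0, 0.968, -0.249, 0.001]
contact_force: [0.6, -1.3, -3.1]
gripper_width: 0.121
```

```bash
python3 s.py
```

```text
t 46.85 pos [ 0.6249 -0.0486  0.1139] yaw -28.89 Ftool [1.1 0.8 3.1] Ttool [-0.092  0.134  0.39 ] jt7 -0.047 q7 -0.09 w 10.3
```

{"name": "step_arm", "arguments": {
  "targets": [
    [0, 0, 0, -1, 1]
  ]
}}

```text
t: 46.93
eef_pos: [0.6249, -0.0486, 0.1139]
tool_rot: [-0.0, 0.971, -0.24, 0.001]
contact_force: [0.1, -1.0, -1.4]
gripper_width: 0.116
```

```bash
python3 s.py
```

```text
t 46.9333 pos [ 0.6249 -0.0486  0.1139] yaw -27.81 Ftool [0.5 0.8 1.4] Ttool [-0.172  0.006  0.437] jt7 0.103 q7 -0.08 w 9.8
```

{"name": "step_arm", "arguments": {
  "targets": [
    [0, 0, 0.1, 2, 1]
  ]
}}

```text
t: 47.02
eef_pos: [0.6249, -0.0486, 0.114]
tool_rot: [-0.0, 0.967, -0.256, 0.0]
contact_force: [0.3, -0.6, -2.1]
gripper_width: 0.116
```

```bash
python3 s.py
```

```text
t 47.0167 pos [ 0.6249 -0.0486  0.114 ] yaw -29.72 Ftool [0.6 0.4 2.1] Ttool [-0.259  0.005 -0.591] jt7 0.442 q7 -0.11 w 9.8
```

{"name": "step_arm", "arguments": {
  "targets": [
    [0, 0, 0.1, 1.5, 1]
  ]
}}

```text
t: 47.1
eef_pos: [0.625, -0.0486, 0.1138]
tool_rot: [-0.0, 0.963, -0.27, 0.0]
contact_force: [0.3, -0.7, -0.0]
gripper_width: 0.116
```

```bash
python3 s.py
```

```text
t 47.1 pos [ 0.625  -0.0486  0.1138] yaw -31.32 Ftool [0.6 0.5 0. ] Ttool [-0.298  0.012 -0.642] jt7 -0.328 q7 -0.13 w 9.9
```

{"name": "step_arm", "arguments": {
  "targets": [
    [0, 0, 0.1, 1.5, 1]
  ]
}}

```text
t: 47.18
eef_pos: [0.625, -0.0486, 0.1137]
tool_rot: [0.0, 0.959, -0.283, 0.0]
contact_force: [0.1, -1.3, 0.2]
gripper_width: 0.114
```

```bash
python3 s.py
```

```text
t 47.1833 pos [ 0.625  -0.0486  0.1137] yaw -32.85 Ftool [ 0.8  1.  -0.2] Ttool [-0.381 -0.035 -0.714] jt7 -0.315 q7 -0.15 w 9.7
```

Run:
```python
from station import bot
from h import *
o=bot.get_obs()
print(plan(o,[0.6643,0.0848,0.159],13.6))
```

```text
(array([ -39.3, -133.4,  -45.3]), np.float64(-46.454400503339514))
```

{"name": "step_arm", "arguments": {
  "targets": [
    [0, 0, 0, 0, 0.5],
    [0, 0, 0, 0, 0.5],
    [0, 0, 0, 0, 0.5],
    [0, 0, -36, 0, 0.5],
    [0, 0, -50, -7, 0.5],
    [-10, -33, -50, -14, 0.5],
    [-20, -66, -50, -21, 0.5],
    [-30, -100, -50, -28, 0.5],
    [-39, -133, -50, -35, 0.5],
    [-39, -133, -50, -42, 0.5],
    [-39, -133, -40, -46.5, 0.5],
    [-39, -133, -15, -46.5, 0.5],
    [-39, -133, 0, -46.5, 0.5],
    [-39, -133, 0, -46.5, 0.8],
    [-39, -133, 0, -46.5, 1],
    [-39, -133, 0, -46.5, 1],
    [-39, -133, 0, -46.5, 1],
    [-39, -133, 0, -46.5, 1]
  ]
}}

```text
t: 48.68
eef_pos: [0.6646, 0.0844, 0.1137]
tool_rot: [0.0, 0.993, 0.119, 0.001]
contact_force: [1.3, -1.4, -2.9]
gripper_width: 0.118
```

```bash
python3 s.py
```

```text
t 48.6833 pos [0.6646 0.0844 0.1137] yaw 13.67 Ftool [0.9 1.6 2.9] Ttool [-0.132  0.092 -0.495] jt7 -0.501 q7 0.31 w 10.0
```

{"name": "step_arm", "arguments": {
  "targets": [
    [0, 0, 0, 0.7, 1]
  ]
}}

```text
t: 48.77
eef_pos: [0.6646, 0.0844, 0.1137]
tool_rot: [0.0, 0.994, 0.113, 0.001]
contact_force: [1.2, -0.2, -1.6]
gripper_width: 0.12
```

```bash
python3 s.py
```

```text
t 48.7667 pos [0.6646 0.0844 0.1137] yaw 12.95 Ftool [1.1 0.5 1.6] Ttool [-0.236  0.162 -0.687] jt7 -0.35 q7 0.3 w 10.2
```

{"name": "step_arm", "arguments": {
  "targets": [
    [0, 0, 0.1, 0.7, 1]
  ]
}}

```text
t: 48.85
eef_pos: [0.6646, 0.0843, 0.1136]
tool_rot: [0.0, 0.994, 0.106, 0.001]
contact_force: [0.4, -0.6, -0.6]
gripper_width: 0.123
```

```bash
python3 s.py
```

```text
t 48.85 pos [0.6646 0.0843 0.1136] yaw 12.19 Ftool [0.2 0.7 0.6] Ttool [-0.235  0.023 -0.647] jt7 -0.454 q7 0.29 w 10.4
```

Run:
```python
from station import bot
from h import *
o=bot.get_obs()
print(plan(o,[0.4907,-0.0108,0.159],-5.4))
```

```text
(array([-190. ,   56.3,  -45.6]), np.float64(17.586356879133533))
```

{"name": "step_arm", "arguments": {
  "targets": [
    [0, 0, 0, 0, 0.5],
    [0, 0, 0, 0, 0.5],
    [0, 0, 0, 0, 0.5],
    [0, 0, -36, 0, 0.5],
    [0, 0, -50, 6, 0.5],
    [-38, 11, -50, 12, 0.5],
    [-76, 22, -50, 17.5, 0.5],
    [-114, 33, -50, 17.5, 0.5],
    [-152, 45, -50, 17.5, 0.5],
    [-190, 56, -50, 17.5, 0.5],
    [-190, 56, -50, 17.5, 0.5],
    [-190, 56, -25, 17.5, 0.5],
    [-190, 56, 0, 17.5, 0.5],
    [-190, 56, 0, 17.5, 0.8],
    [-190, 56, 0, 17.5, 1],
    [-190, 56, 0, 17.5, 1],
    [-190, 56, 0, 17.5, 1],
    [-190, 56, 0, 17.5, 1]
  ]
}}

```text
t: 50.35
eef_pos: [0.4903, -0.0108, 0.1136]
tool_rot: [0.0, 0.999, -0.046, 0.0]
contact_force: [-3.2, -1.4, 1.6]
gripper_width: 0.117
```

```bash
python3 s.py
```

```text
t 50.35 pos [ 0.4903 -0.0108  0.1136] yaw -5.24 Ftool [-3.1  1.7 -1.6] Ttool [-0.398 -0.483 -0.475] jt7 -0.475 q7 0.17 w 10.0
```

{"name": "step_arm", "arguments": {
  "targets": [
    [0, 0, 0, 0.7, 1]
  ]
}}

```text
t: 50.43
eef_pos: [0.4903, -0.0107, 0.1135]
tool_rot: [-0.0, 0.999, -0.052, 0.0]
contact_force: [-3.8, -1.8, 3.8]
gripper_width: 0.115
```

```bash
python3 s.py
```

```text
t 50.4333 pos [ 0.4903 -0.0107  0.1135] yaw -5.94 Ftool [-3.6  2.1 -3.8] Ttool [-0.468 -0.633 -0.662] jt7 -0.401 q7 0.16 w 9.8
```

{"name": "step_arm", "arguments": {
  "targets": [
    [0, 0, 0, 0, 0.5],
    [0, 0, 0, 0, 0.5],
    [0, 0, 0, 0, 0.5],
    [0, 0, -30, 0, 0.5],
    [0, 0, -60, 0, 0.4],
    [0, 0, -100, 0, 0.4],
    [0, 0, -140, 0, 0.4],
    [-30, 0, -160, 0, 0.4],
    [-30, 0, -160, 0, 0.4],
    [-30, 0, -160, 0, 0.4],
    [-30, 0, -160, 0, 0.4]
  ]
}}

```text
t: 51.35
eef_pos: [0.4605, -0.007, 0.2726]
tool_rot: [-0.001, 0.999, -0.052, 0.0]
contact_force: [0.6, 0.5, 0.3]
gripper_width: 0.598
```

```bash
python3 s.py
python3 - <<'E'
from station import bot
from h import *
for n in("top","side"):
    c=bot.read_camera(n); cv2.imwrite(f"pics/{n}end.png",c["frame"][:,:,::-1]); p,n,s=fit(c); print("z %.2f mm tilt %.4f %.4f"%(p[0]*1e3,p[1],p[2]),n)
E
python3 s.py
```

```text
t 51.35 pos [ 0.4605 -0.007   0.2726] yaw -5.95 Ftool [ 0.5 -0.6 -0.3] Ttool [0.027 0.006 0.057] jt7 -0.032 q7 -0.13 w 50.9
z 72.23 mm tilt -0.0014 -0.0011 1771
z 74.45 mm tilt -0.0004 0.0008 1782
t 51.45 pos [ 0.4603 -0.0073  0.2718] yaw -5.98 Ftool [-0.4 -0.2  0.3] Ttool [-0.019  0.021  0.038] jt7 0.004 q7 -0.13 w 51.1
```

View pics/sideend.png

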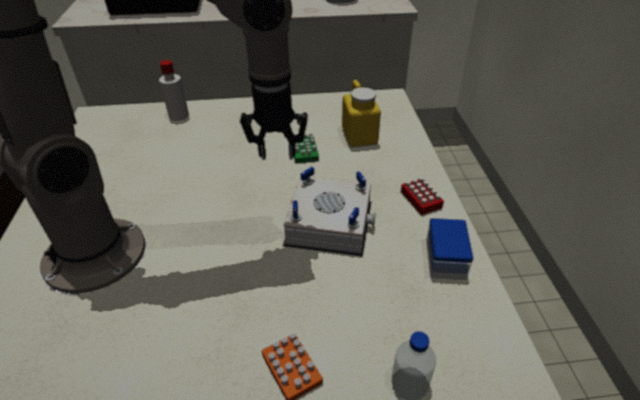

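View pics/topend.png

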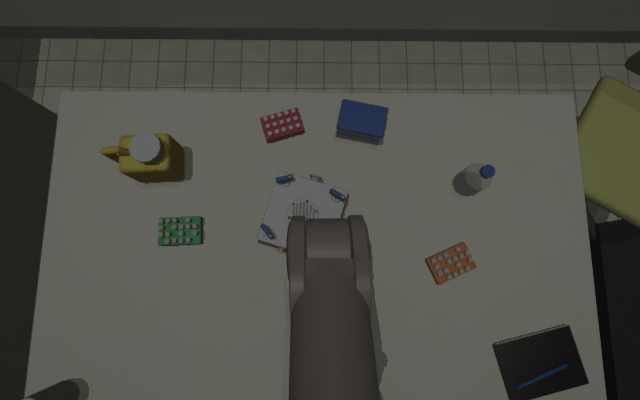

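The lid is down about 8.6 mm and level to about 0.002 rad. The gripper stands clear, and the racks, bottle and jug are at the same pixels as at the start.

Run:
```python
from station import bot
print(bot.hand_in())
```

```text
the job is handed in; nothing more can be done
None
```

I closed the chamber and handed the job in at about 51.5 s of the 72 s allowed. No verdict was reported. I turned the four screws crosswise in six rounds: four large ones, one onto the seal, and a final check round.

**Lid:** The two fixed cameras show it 8.6 mm below its start, and level to about 0.002 rad at the end. I did not measure the lean during the turns. From the screw leads I worked out at most about 0.018 rad, against the 0.03 allowed.

**Clamping:** The last torques felt while turning were 0.65–0.71 N m on all four screws. I estimate 30–45 N on each, and the readings scatter by about ±0.04 N m.

**Surroundings:** The gripper was open and clear of everything, with wrist force near zero. The racks, bottle and jug were at the same places in the pictures as at the start.

**Checks that disagreed or stay uncertain:**
- **One high reading:** The screw at about (0.625, -0.049) m once read 0.776 N m. Taken at face value that is about 63 N, over the 60 N limit.
- **Why I think it was lower:** That screw and the one across from it ran with more drag than stated, about 0.49 N m instead of 0.4. That puts the reading at about 48 N.
- **What I did about it:** I backed that screw off about 4° and retightened it to 0.714 N m, about 37 N.
- **Lid depth:** The cameras give about 4% less travel than the screw angles do.

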